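Make up a valve kit on the ratchet lift

ROBOT

A 6-joint arm with a two-finger parallel gripper is mounted at the origin on the work surface. World frame = base frame: x ahead of the robot, y to its left, z up, the work surface at z = 0. Lengths are in mm, angles in rad, forces in N, time in s.
With the tool pointing down it reaches from about 275 to 750 mm from the base axis. Payload 10.2 kg.
Tool frame: the origin (TCP) lies midway between the tips of the shut fingers; the grasp point (between the pads) lies grasp_offset behind it (grasp_offset is the distance from the TCP to the grasp point, in mm); x points along the fingers, z is the direction in which the jaws open and shut, and the axes are right-handed (so a half turn about x gives the same grasp; the last joint's range is limited). The gripper opens to 85 mm and grips with 20 to 120 N. Pads are 22 mm wide; open, the fingers measure 114 mm over their backs; the gripper's body (76 mm by 85 mm) begins 54 mm behind the grasp point. The pads swing forward as they close: fully open they stand 13 mm farther back than shut.
Start: joints at [-1.428, 0.313, 1.498, -0, 1.331, -0.223], TCP at [187.778, -490.276, 231.294] pointing down, gripper open.
Joint ranges: [-2.94, 2.94], [-0.97, 2.17], [0.19, 2.56], [-1.23, 4.37], [0.02, 3.11], [-2.88, 2.88]. Speed limits (rad/s): [2.39, 2.39, 3.01, 3.14, 3.14, 3.14].

INTERFACE

Orientations are given as a unit quaternion [w, x, y, z].
In Python, from rig import sense, capture, calibration, finish_job, grasp_offset gives the robot as it stands.
- The arm moves only by the shell command python3 -m jog 'ROWS' [FORCE]. ROWS is JSON, a list of rows, each an object with "linear": the shift along the tool's x, y, z scaled (see below), a list of three; "rotation": the turn, a rotation vector about the tool's x, y, z scaled (see below), a list of three; "grip": the finger opening in mm, from 0 to 85.4. A call has 1 to 20 rows; each row is the pose to reach, as a shift and turn from the pose measured when the call began, along the tool's axes at that moment; what a row does not reach only later rows make up. The controller multiplies each number of a shift by 0.3 m and each number of a turn by 0.5 rad. A row lasts 1/12 s, in which the tool goes at most 41.7 mm and 7.16 degrees, less where a joint would pass 70% of its speed; a pose out of reach is approached as far as the arm can. A call with a number of a shift or a turn outside -1 to 1 is refused whole. A call with a gripper value outside its range is refused whole. The fingers move at their own pace and stop on an object; FORCE is the grip in N (left out, the last holds). Time passes only in rows, so rows that repeat a pose let the fingers close. It gives the time, the measured TCP pose, the force and the opening at its end, in the units of the state.
- sense(): the state, without advancing time (a new reading comes with each control period).
- capture(name): name is "side" or "top"; returns (picture, depth): 384x512x3 uint8, red, green, blue; 384x512 float32, mm along the optical axis (not along the pixel's ray), 0 where there is no reading.
- calibration(name): a dict with "intrinsics" (3x3 intrinsics, pixels), "world_from_camera" (4x4, takes a point from camera to world coordinates). Camera axes: x right, y up, looking along -z (the intrinsics and any distortion apply to the point x, -y, -z); pixel columns grow to the right and rows downward; lengths in mm; the calibration is good to about 2 mm. A picture is of the moment at which its call begins. calibration takes no time and is no camera call.
- finish_job(): hands the job in, once; it reports no verdict.
The state is a dict: "time_s": time; "joints": joint angles; "dq": joint speeds; "tau": joint torques, N m; "eef_pos": TCP position; "ee_rot": TCP orientation; "force": force on the tool from outside, world axes, zero at the start; "wrist_torque": the same for the moment, N m; "grip_width": opening from 0.0 (shut) to 1.0 (fully open).
Only numpy, scipy, OpenCV 4.12 (cv2) and the standard library are available. Lean on these libraries where they do the work, as an engineer would, in place of code of your own. Each camera call takes 0.05 s, during which the arm holds its last target.

TASK

Make up a valve kit on the bench lift: take the top tray off the pile and set it down squarely in the middle of the lift's platform, then, with the platform still down, stand every green-coiled solenoid valve on the bench upright in that tray. Then pump the ratchet lever to and fro, tooth by tooth, until the platform's pointer is level with the middle of the brass collar on the gauge rod, to the nearest tooth (it cannot be lowered again), and let go. Leave the other two trays and everything else on the bench where it is.

Things in the scene. Friction and masses are not known exactly. Their poses are not given: they have to be found in the camera images.
- tray_top: black tray on top of the pile of three: 210 mm (x) by 190 (y), 0.3 kg, floor and walls 4 mm thick. End walls at y = +-93 mm and the 10 mm thick middle rib along y at x = 0 (lift it by that, at the middle) are 45 mm tall, walls at x = +-103 only 30. Two compartments 96 (x) by 182 mm (y), centred at x = +-53, hold three valves each. Origin: centre of underside, z up, 90 mm above the table.
- tray_middle: same tray, in the middle of the pile (each tray rests on the end walls and rib of the one below; nothing interlocks). Stays where it is.
- tray_bottom: same tray, bottom of the pile, on the table. Stays where it is.
- valve1: solenoid valve: flat aluminium block 60 x 40 x 24 mm (long side along its own x) with an upright green round coil, 34 mm diameter, 42 mm tall, on its middle; 66 mm tall in all, about 0.16 kg. Origin: centre of the block's underside, z up. Three to five of valve1 to valve5 are present in a run, the others absent.
- valve2: another solenoid valve just like valve1 (may be absent).
- valve3: another solenoid valve just like valve1 (may be absent).
- valve4: another solenoid valve just like valve1 (may be absent).
- valve5: another solenoid valve just like valve1 (may be absent).
- lift: bench lift, fixed to the table: grey base under a flat platform, and 185 mm from the platform's centre along the lift's own x a grey column 155 mm tall that carries the horizontal ratchet wheel (100 mm diameter, 18 saw teeth) and the lever. Origin on the table under the platform's centre; z up.
- platform_top (a point): centre of the top of the lift's platform, a rubber-covered plate 235 mm (x) by 215 mm (y); its axes are those of the lift; it starts 80 mm above the table. The platform only moves straight up and down.
- platform (a joint): height of the platform above its lowest position, m, 0 to 0.10. It is driven by the ratchet wheel: 8 mm up per tooth (0.349 rad). It settles back by up to 2 mm after a stroke, stays there and cannot be lowered.
- pointer (a point): tip of the small red pointer plate (4 mm thick) on the platform's edge, beside the gauge rod; it rises with the platform and starts 75 mm above the table.
- collar_mid (a point): middle of the brass collar (26 mm diameter, 16 mm tall) clamped on the thin upright gauge rod (215 mm tall) beside the platform; it marks the wanted height of the pointer and is 50 to 78 mm above the pointer at the start.
- lever (a joint): lever angle, rad, 0 to 0.5 between stops, growing anticlockwise from above; at 0.25 it points along the lift's own -y. Towards 0.5 it drives the wheel, towards 0 a pawl clicks back and the wheel stays. Below 0.06 and on to above 0.45 is one tooth, but the first swing may give less; a shorter swing may give none or fall back. Handle force about 10 N driving, 3 N returning. Stays where left.
- ratchet_wheel (a joint): angle turned by the ratchet wheel, rad, growing anticlockwise seen from above, 0 at the start; 0.349 rad is one tooth.
- lever_grip (a point): a point on the axis of the lever's upright black round handle, 155 mm from the lever's turning axis: 18 mm diameter, reaching from 50 mm below this point to 35 mm above it, where it ends free. The point is 233 mm above the table.
- lever_axis (a point): point on the lever's upright turning axis at the height of lever_grip, fixed.
- jar: small grey jar with white cap, 40 mm diameter, 50 mm tall, standing among the valves; bystander. Origin: centre of the underside.
- cup: steel cup, 76 mm diameter, 100 mm tall; bystander. Origin: centre of the underside.
- tape: roll of yellow tape lying flat, 90 mm diameter, 20 mm tall; bystander. Origin: centre of the underside.
- bottle: white bottle with red cap, 54 mm diameter, 130 mm tall; bystander. Origin: centre of the underside.
- screwdriver: screwdriver lying flat; bystander. Origin under its middle, x along it.
- wrench: wrench lying flat; bystander. Origin under its middle, x along it.

How it is judged (in metres and radians):
On the way, in this order (a step that is already met when the one before it is completed fails the run):
1. the top tray is set down squarely on the platform and released (x of tray_top in the frame of platform_top between -0.03 and 0.03 m and y of tray_top in the frame of platform_top between -0.03 and 0.03 m and z of tray_top in the frame of platform_top between -0.008 and 0.008 m and angle between the x axis of tray_top and the x axis of platform_top, either way round below 0.2 rad and contact force between the fingers and tray_top below 0.2 N), for 0.2 s.
2. with the platform still down (not raised by more than 20 mm), every valve stands upright in the tray (all of step 1 and x of valve1 in the frame of tray_top between -0.1 and 0.1 m and y of valve1 in the frame of tray_top between -0.09 and 0.09 m and z of valve1 in the frame of tray_top between -0.02 and 0.02 m and angle between each of valve1, valve2, valve3, valve4, valve5's own z axis and vertical below 0.2 rad and x of valve2 in the frame of tray_top between -0.1 and 0.1 m and y of valve2 in the frame of tray_top between -0.09 and 0.09 m and z of valve2 in the frame of tray_top between -0.02 and 0.02 m and x of valve3 in the frame of tray_top between -0.1 and 0.1 m and y of valve3 in the frame of tray_top between -0.09 and 0.09 m and z of valve3 in the frame of tray_top between -0.02 and 0.02 m and x of valve4 in the frame of tray_top between -0.1 and 0.1 m and y of valve4 in the frame of tray_top between -0.09 and 0.09 m and z of valve4 in the frame of tray_top between -0.02 and 0.02 m and x of valve5 in the frame of tray_top between -0.1 and 0.1 m and y of valve5 in the frame of tray_top between -0.09 and 0.09 m and z of valve5 in the frame of tray_top between -0.02 and 0.02 m and contact force between the fingers and valve1 below 0.2 N and contact force between the fingers and valve2 below 0.2 N and contact force between the fingers and valve3 below 0.2 N and contact force between the fingers and valve4 below 0.2 N and contact force between the fingers and valve5 below 0.2 N and value of joint platform below 0.02 m), for 0.2 s.
3. the pointer has been pumped up level with the collar, the loaded tray on the platform (x of tray_top in the frame of platform_top between -0.03 and 0.03 m and y of tray_top in the frame of platform_top between -0.03 and 0.03 m and z of tray_top in the frame of platform_top between -0.008 and 0.008 m and angle between the x axis of tray_top and the x axis of platform_top, either way round below 0.2 rad and x of valve1 in the frame of tray_top between -0.1 and 0.1 m and y of valve1 in the frame of tray_top between -0.09 and 0.09 m and z of valve1 in the frame of tray_top between -0.02 and 0.02 m and angle between each of valve1, valve2, valve3, valve4, valve5's own z axis and vertical below 0.2 rad and x of valve2 in the frame of tray_top between -0.1 and 0.1 m and y of valve2 in the frame of tray_top between -0.09 and 0.09 m and z of valve2 in the frame of tray_top between -0.02 and 0.02 m and x of valve3 in the frame of tray_top between -0.1 and 0.1 m and y of valve3 in the frame of tray_top between -0.09 and 0.09 m and z of valve3 in the frame of tray_top between -0.02 and 0.02 m and x of valve4 in the frame of tray_top between -0.1 and 0.1 m and y of valve4 in the frame of tray_top between -0.09 and 0.09 m and z of valve4 in the frame of tray_top between -0.02 and 0.02 m and x of valve5 in the frame of tray_top between -0.1 and 0.1 m and y of valve5 in the frame of tray_top between -0.09 and 0.09 m and z of valve5 in the frame of tray_top between -0.02 and 0.02 m and z of pointer in the frame of collar_mid between -0.007 and 0.007 m), for 0.2 s.
At the end, for the whole second after the job is handed in: The top tray lies flat on the platform, within 30 mm of its centre along each axis and 0.2 rad of square; every valve stands upright (0.2 rad) on its floor, at rest; the pointer is within 7 mm of the height of the middle of the collar; the other trays moved under 30 mm (all of step 3 and linear speed of each of valve1, valve2, valve3, valve4, valve5, tray_top below 0.03 m/s and distance of each of tray_bottom, tray_middle from where it was at the start of the episode below 0.03 m and velocity of joint platform between -0.005 and 0.005 m/s); the robot touches nothing.
It fails at once if one of the things on the bench that are not part of the job (jar, cup, tape, bottle, screwdriver, wrench) is pushed more than 60 mm from its place (distance of any of jar, cup, tape, bottle, screwdriver, wrench from where it was at the start of the episode above 0.06 m).
It fails at once if the jar, cup or bottle is knocked over (angle between any of jar, cup, bottle's own z axis and vertical above 0.7 rad).
Of valve1, valve2, valve3, valve4, valve5 only 3 to 5 are there at a start; the rules pass over those that are not, and their reading is None.
At some moment in a run one of valve1, valve2, valve3, valve4, valve5 may be knocked a few centimetres aside while the robot is not near it.
Once in a run the grip may slacken for a moment while it holds something.
It also fails if it takes over 210 s, if anything falls off the work surface, if the arm or the gripper's body presses on something with over 40 N, if the wrist force passes 120 N, or if a joint passes its speed limit or range.

## Working session

There is one attempt and no reset: what is moved stays moved. The work goes in short steps, Python scripts to look and compute and a shell command to move; the robot and the scene stay as the last step left them, time stands still between calls to the robot, and variables do not carry over. Pictures are saved under pics/ and viewed, and the job is handed in when it is done.

```bash
ls; mkdir -p pics
cat > h.py <<'E'
import numpy as np, cv2
from rig import sense, capture, calibration, finish_job, grasp_offset
def snap(name,fn):
    p,d=capture(name); cv2.imwrite('pics/'+fn+'.png',cv2.cvtColor(p,cv2.COLOR_RGB2BGR)); np.savez('/tmp/'+fn,p=p,d=d); return p,d
def ld(fn):
    z=np.load('/tmp/'+fn+'.npz'); return z['p'],z['d']
def pts(name,d):
    c=calibration(name);K=np.array(c['intrinsics']);T=np.array(c['world_from_camera'])
    v,u=np.mgrid[:d.shape[0],:d.shape[1]]
    x=(u-K[0,2])/K[0,0]*d;y=(v-K[1,2])/K[1,1]*d
    P=np.stack([x,-y,-d,np.ones_like(d)],-1)@T.T
    return P[...,:3]
def ray(name,u,v,z):
    c=calibration(name);K=np.array(c['intrinsics']);T=np.array(c['world_from_camera'])
    r=T[:3,:3]@np.array([(u-K[0,2])/K[0,0],-(v-K[1,2])/K[1,1],-1]);o=T[:3,3]
    return o+r*(z-o[2])/r[2]
E
python3 - <<'E'
from h import *
print(sense()); print(grasp_offset)
for n in('top','side'):
    c=calibration(n);print(n,{k:np.round(v,3).tolist() for k,v in c.items()})
    snap(n,n+'0')
E
```

```text
pics
{'time_s': 0.0, 'joints': array([-1.42842389e+00,  3.13421609e-01,  1.49843640e+00,  1.97772893e-06,
        1.33100083e+00, -2.23414838e-01]), 'dq': array([-0.00070055,  0.00146086,  0.00181009,  0.00152532, -0.00096453,
        0.00034899]), 'tau': array([ 1.07481985e-03, -4.12261283e+01, -2.59740454e+01, -1.42599461e-04,
        4.13469766e-03,  6.03134310e-06]), 'eef_pos': array([ 187.72875883, -490.0127259 ,  230.74986275]), 'ee_rot': array([ 0.58229544,  0.40105254,  0.58290137, -0.4003934 ]), 'force': array([-0.21537024, -0.40705828,  1.31844972]), 'wrist_torque': array([ 0.00179671, -0.0980704 , -0.02493662]), 'grip_width': 1.0002518203479698}
18.700000000000003
top {'intrinsics': [[442.401, 0.0, 259.597], [0.0, 442.401, 196.238], [0.0, 0.0, 1.0]], 'world_from_camera': [[-0.028, 0.997, -0.075, 492.571], [-1.0, -0.027, 0.011, -58.035], [0.009, 0.075, 0.997, 1572.259], [0.0, 0.0, 0.0, 1.0]]}
side {'intrinsics': [[395.995, 0.0, 256.119], [0.0, 395.995, 189.066], [0.0, 0.0, 1.0]], 'world_from_camera': [[0.725, 0.518, -0.453, 52.105], [-0.689, 0.541, -0.483, -668.229], [-0.005, 0.662, 0.749, 1094.754], [0.0, 0.0, 0.0, 1.0]]}
```

View pics/top0.png

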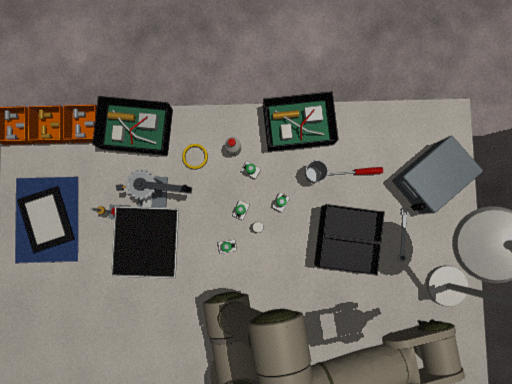

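View pics/side0.png

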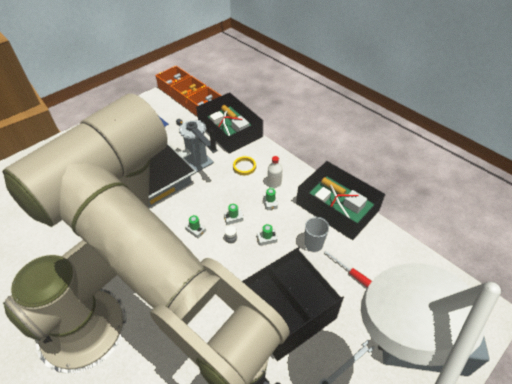

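The top view shows four green valves at about (250,170), (281,202), (240,210) and (228,246), with the jar at (257,228). The tray pile is near (350,240), the platform near (145,242), the lever handle near (188,189) and the collar near (100,211). Next I measure them.

Run:
```python
from h import *
p,d=ld('top0');P=pts('top',d)
hsv=cv2.cvtColor(p,cv2.COLOR_RGB2HSV)
# valves
g=((hsv[...,0]>50)&(hsv[...,0]<90)&(hsv[...,1]>90)&(P[...,2]>40)&(P[...,2]<85)).astype(np.uint8)
n,l,s,c=cv2.connectedComponentsWithStats(g)
for i in range(1,n):
    if s[i,4]<15: continue
    q=P[(l==i)]; u,v=c[i]
    top=q[q[:,2]>60]
    print('g',s[i,4],c[i].round(1),q[:,2].max().round(1),top.mean(0).round(1),ray('top',u,v,60).round(1))
    # block: bounds
    m=np.hypot(P[...,0]-top[:,0].mean(),P[...,1]-top[:,1].mean())<42
    m&=(P[...,2]>15)&(P[...,2]<33)
    b=P[m][:,:2].astype(np.float32)
    r=cv2.minAreaRect(b);print('  block',len(b),np.round(r[0],1),np.round(r[1],1),round(r[2],1))
# trays
for nm,(u0,u1,v0,v1),zr in(('tray',(305,395,195,285),(125,145)),('plat',(100,195,195,290),(70,90))):
    m=np.zeros(d.shape,bool);m[v0:v1,u0:u1]=1
    z=P[...,2];mm=m&(z>zr[0])&(z<zr[1])
    q=P[mm];r=cv2.minAreaRect(q[:,:2].astype(np.float32))
    print(nm,len(q),np.median(q[:,2]).round(1),np.round(r[0],1),np.round(r[1],1),round(r[2],2))
    for k in range(0,0):pass
P2=P[195:285:1]
# lever
m=np.zeros(d.shape,bool);m[165:215,120:200]=1
z=P[...,2]
for a,b in((140,200),(200,230),(230,260),(260,275)):
    q=P[m&(z>a)&(z<b)];print(a,b,len(q),q.mean(0).round(1) if len(q) else '')
for nm in('top','side'):
    p,d=ld(nm+'0');s=p[150:270,80:310] if nm=='top' else p[90:250,120:300]
    cv2.imwrite(f'pics/{nm}0z.png',cv2.cvtColor(cv2.resize(s,None,fx=3.4 if nm=='top' else 3.6,fy=3.4 if nm=='top' else 3.6,interpolation=cv2.INTER_CUBIC),cv2.COLOR_RGB2BGR))
```

```text
g 54 [250.  168.6] 73.5 [702.2 -44.2  65.8] [702.3 -43.8  60. ]
  block 112 [703.7 -44.2] [62.4 41.1] 59.8
g 49 [280.9 201.3] 71.5 [ 586.5 -146.1   66.9] [ 586.6 -146.5   60. ]
  block 112 [ 586.4 -147.3] [39.7 59.6] 59.8
g 52 [240.3 209.3] 72.2 [563.1  -7.   66.1] [562.7  -6.8  60. ]
  block 113 [563.1  -6.8] [40.  59.7] 64.4
g 53 [226.2 246.3] 74.4 [438.1  43.9  65.9] [438.6  43.9  60. ]
  block 120 [437.4  44.8] [40.  61.2] 8.1
tray 425 134.5 [ 452.9 -367.3] [191.4 208.4] 81.08
plat 4604 79.9 [482.3 326.2] [238.7 277.3] 87.02
140 200 912 [641.9 282.1 176.1]
200 230 9 [620.7 144.4 215.1]
230 260 13 [619.7 145.7 247.2]
260 275 28 [623.1 151.4 267.6]
```

View pics/top0z.png

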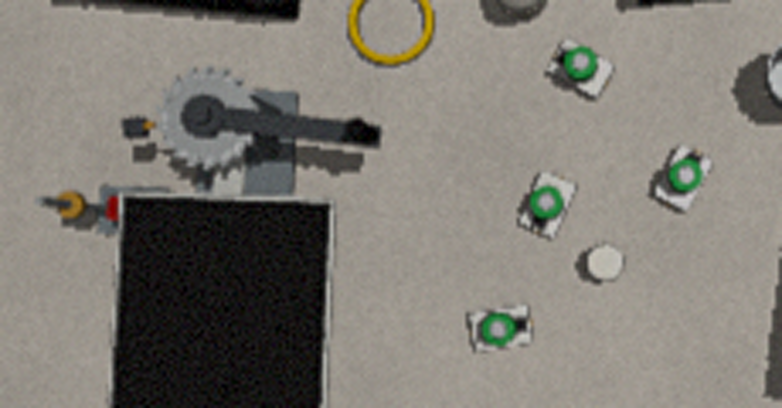

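View pics/side0z.png

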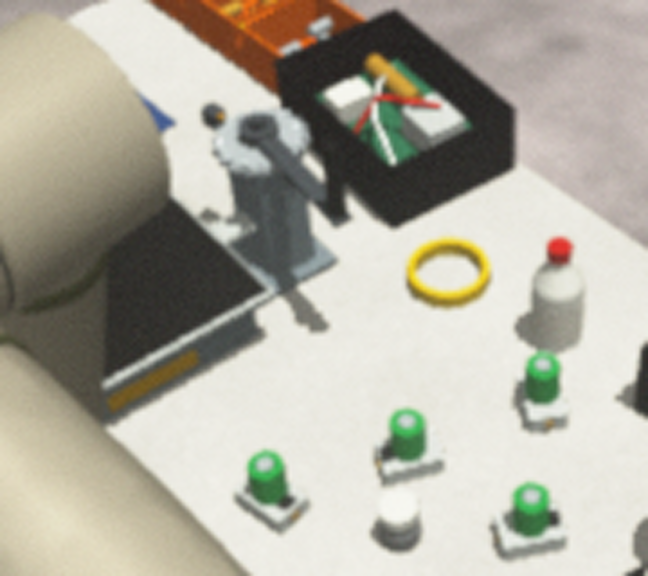

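Run:
```python
from h import *
p,d=ld('top0');P=pts('top',d);z=P[...,2]
m=np.zeros(d.shape,bool);m[203:285,105:185]=1
for lo,hi in((72,88),(76,84)):
    q=P[m&(z>lo)&(z<hi)&(p.max(-1)<60)];r=cv2.minAreaRect(q[:,:2].astype(np.float32))
    print(len(q),q.mean(0).round(1),np.round(r[0],1),np.round(r[1],1),round(r[2],2))
# tray walls
m=np.zeros(d.shape,bool);m[195:285,305:395]=1
for lo,hi in((125,145),(129,141)):
    q=P[m&(z>lo)&(z<hi)];r=cv2.minAreaRect(q[:,:2].astype(np.float32));print(len(q),np.round(r[0],1),np.round(r[1],1),round(r[2],2))
    c=np.array(r[0]);R=lambda a:np.array([[np.cos(a),np.sin(a)],[-np.sin(a),np.cos(a)]])
    t=(q[:,:2]-c)@R(np.deg2rad(r[2]-90)).T
    rib=(abs(t[:,0])<15)&(abs(t[:,1])<80);print('rib',rib.sum(),t[rib].mean(0), np.rad2deg(np.polyfit(t[rib][:,1],t[rib][:,0],1)[0]), 'z',np.median(q[rib][:,2]))
# lever/wheel
m=np.zeros(d.shape,bool);m[165:215,118:200]=1
for lo,hi in((158,180),(180,200),(255,275)):
    mm=m&(z>lo)&(z<hi);q=P[mm];r=cv2.minAreaRect(q[:,:2].astype(np.float32));v,u=np.where(mm)
    print(lo,len(q),q.mean(0).round(1),np.round(r[0],1),np.round(r[1],1),r[2],u.min(),u.max(),v.min(),v.max())
hsv=cv2.cvtColor(p,cv2.COLOR_RGB2HSV)
# gauge
for nm,rng in(('red',None),('brass',None)):
    sub=np.zeros(d.shape,bool);sub[195:225,90:122]=1
    h=hsv[...,0].astype(int);s=hsv[...,1]
    mm=sub&(s>110)&(((h<8)|(h>172)) if nm=='red' else ((h>10)&(h<25)))
    v,u=np.where(mm);print(nm,len(u),u.mean(),v.mean(),np.round(np.percentile(z[mm],[5,25,50,75,95]),1),P[mm].mean(0).round(1))
print(z[205:216,92:118].round(0).astype(int))
print(z[180:196,178:196].round(0).astype(int))
```

```text
3965 [462.3 315.8  80.2] [464.  329.8] [233.9 222.3] 86.53
3151 [461.8 315.9  80. ] [463.8 329.9] [232.8 222.2] 86.77
425 [ 452.9 -367.3] [191.4 208.4] 81.08
rib 155 [-0.41561577 -1.05943797] 0.2010255757106342 z 135.49279362547531
370 [ 453.  -367.5] [191.  208.4] 81.02
rib 149 [-0.51531376 -2.0384666 ] 0.07717729952637649 z 135.22905250859617
158 551 [644.6 303.5 170.4] [628.6 261.6] [222.5  97. ] 66.06244659423828 118 191 169 200
180 366 [637.8 251.6 184.9] [639.5 233.1] [184.7  38.6] 85.21284484863281 133 191 178 193
255 33 [622.5 150.5 266. ] [622.4 151.7] [15.3 16.4] 7.220453262329102 181 187 185 190
red 27 113.62962962962963 211.44444444444446 [73.1 75.8 77.8 79.3 82.8] [563.8 401.7 132.7]
brass 46 102.1086956521739 210.1086956521739 [ 95.1 134.6 138.5 140.7 144.4] [568.9 438.1 134.8]
[[   0   -2   -2    1   -6    3   -7    6   -7   -1   -4   -2   -6    0
     1   -3    0    5   11   14   20   10    7    6    8   10]
 [   2   -1   -4   -8    3   -3    0    0  140   -1   -7   -3   -4    0
    -1   -1    7    9    2   16    6    6    9   76   80   77]
 [  -4   -8    3   -3    2 
[... 1689 characters left out ...]
  1   0   7  -2   0   2]
 [180 182 185 265 266 265 267 272 266 256 241 214 183 183   2  -2   1  -3]
 [184 185 183 179 270 272 270 269 265 260 242 226 191 175  -2  -3   0  -1]
 [178 181 187 180 266 263 269 268 262 256 241 217 205 182   2   5  -4   0]
 [181 185 184 184 184 263 268 259 256 243 230 216 201 185   2  -4   2  -1]
 [178 188 183 183 179 183 189 235 239 223 220 213 191 175   5  -6  -3  -4]
 [  2 181 186 183 182 177 182 183 183 195 198 190 181 185  -1   5   2  -2]
 [  2  -6   0  -1   1  -6  -3   3   0 173 179 180 177  -3   1   0  -2   1]
 [  2   3  -2  -3   4   0   2   6  -5   2   3   2   3   2  -3   6   2  -1]
 [ -1  -1   3  -1   0   0  -5  -3   0  -1   1   5   0  -2   0   4  -1  -7]]
```

Run:
```python
from h import *
p,d=ld('top0');P=pts('top',d);z=P[...,2]
m=np.zeros(d.shape,np.uint8);m[195:290,100:190]=1
mm=((z>70)&(z<90)).astype(np.uint8)*m
mm=cv2.morphologyEx(mm,cv2.MORPH_OPEN,np.ones((5,5),np.uint8))
cs,_=cv2.findContours(mm,cv2.RETR_EXTERNAL,cv2.CHAIN_APPROX_NONE);c=max(cs,key=cv2.contourArea)
C=np.array([ray('top',u,v,80)[:2] for u,v in c[:,0].astype(float)],np.float32)
r=cv2.minAreaRect(C);print(np.round(r,2) if 0 else r, cv2.boxPoints(r))
# edge lines from pixel rows/cols
a=mm
us=np.arange(118,175);vs=np.arange(214,270)
top=[np.where(a[:,u])[0].min()-.5 for u in us];bot=[np.where(a[:,u])[0].max()+.5 for u in us]
lef=[np.where(a[v])[0].min()-.5 for v in vs];rig=[np.where(a[v])[0].max()+.5 for v in vs]
def line(Q):
    Q=np.array(Q)[:,:2];mu=Q.mean(0);_,_,V=np.linalg.svd(Q-mu);e=(Q-mu)@V[1];k=abs(e)<2*e.std();Q=Q[k];mu=Q.mean(0);_,_,V=np.linalg.svd(Q-mu);return mu,np.rad2deg(np.arctan2(V[0,1],V[0,0]))%180
for n,Q in(('top',[ray('top',u,v,80) for u,v in zip(us,top)]),('bot',[ray('top',u,v,80) for u,v in zip(us,bot)]),('left',[ray('top',u,v,80) for u,v in zip(lef,vs)]),('right',[ray('top',u,v,80) for u,v in zip(rig,vs)])): print(n,*line(Q))
# wheel/hub
m=np.zeros(d.shape,bool);m[165:212,118:160]=1
w=m&(z>150)&(z<180);v,u=np.where(w);cc=cv2.minEnclosingCircle(np.stack([u,v],1).astype(np.float32));print(cc,ray('top',*cc[0],168))
h=(m&(z>178)&(z<215));print(h.sum(), P[h].mean(0))
cv2.imwrite('pics/zz.png',cv2.resize(np.clip(z[165:285,95:195],0,255).astype(np.uint8),None,fx=6,fy=6,interpolation=0)[:600])
for uu,vv in((140,184),(141,185),(186,187),(184.5,187.2)): print(uu,vv,ray('top',uu,vv,185),ray('top',uu,vv,268))
```

```text
((473.4352111816406, 314.1031494140625), (214.84481811523438, 257.6157531738281), 86.46602630615234) [[338.2507  214.82477]
 [595.3766  198.94525]
 [608.61975 413.38153]
 [351.49384 429.26105]]
top [578.07138188 310.38724816] 86.89546454528052
bot [344.65380262 312.30920176] 86.60670937143026
left [467.006407   422.21475887] 176.51094803975636
right [463.22523406 208.45450061] 177.04775196019972
((138.4268341064453, 187.5), 20.579349517822266) [636.02156249 311.58656096 168.        ]
230 [643.22901252 286.92542079 185.0333204 ]
140 184 [645.2061461  302.10053842 185.        ] [636.07397292 280.55355504 268.        ]
141 185 [641.96292391 298.98855277 185.        ] [633.02479335 277.62776011 268.        ]
186 187 [631.86797838 157.87207294 185.        ] [623.53383041 144.95430718 268.        ]
184.5 187.2 [631.36232049 162.59089448 185.        ] [623.05842614 149.39080068 268.        ]
```

View pics/zz.png

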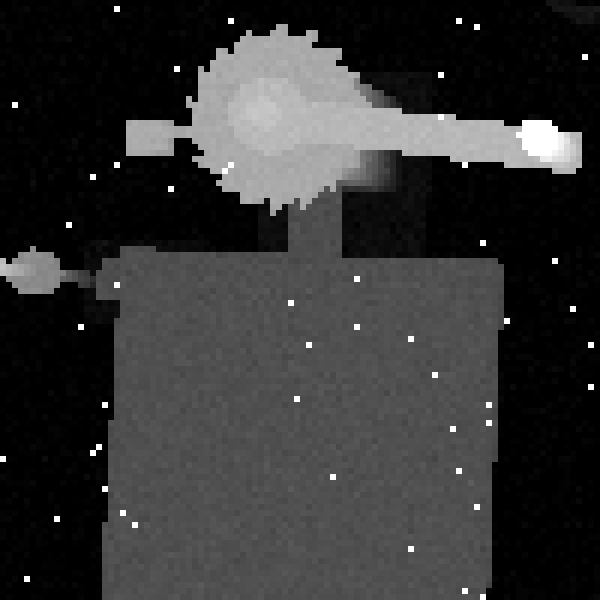

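```bash
cat >> h.py <<'E'
from scipy.spatial.transform import Rotation as Ro
def go(*targets):
    """each (x,y,z,yawdeg of jaws) -> linear, rotation units from now"""
    s=sense();q=s['ee_rot'];R=Ro.from_quat([q[1],q[2],q[3],q[0]]).as_matrix();p=s['eef_pos']
    print('t',round(s['time_s'],2),'pos',p.round(1),'jawyaw',round(np.rad2deg(np.arctan2(R[1,2],R[0,2])),1),'q6',round(s['joints'][5],2),'tilt',np.rad2deg(np.arccos(-R[2,0])).round(2),'F',s['force'].round(1),'grip',round(s['grip_width'],3))
    for t in targets:
        best=None
        for k in(0,180):
            a=np.deg2rad(t[3]+k);x=np.array([0,0,-1.]);z=np.array([np.cos(a),np.sin(a),0]);y=np.cross(z,x)
            Rt=np.stack([x,y,z],1);rv=Ro.from_matrix(R.T@Rt).as_rotvec()
            if best is None or np.linalg.norm(rv)<np.linalg.norm(best):best=rv
        L=R.T@(np.array(t[:3])-p)
        print(t,'lin',(L/300).round(3).tolist(),'rot',(best/.5).round(3).tolist(),'mm',np.linalg.norm(L).round(0))
E
python3 -c "
from h import *
go((453,-367.4,230,-9),(453,-367.4,160,-9),(453,-367.4,105,-9))"
```

```text
t 0.1 pos [ 187.7 -490.   230.8] jawyaw -69.0 q6 -0.22 tilt 0.06 F [ 0.4  0.6 -0.1] grip 0.999
(453, -367.4, 230, -9) lin [0.003, 0.972, -0.065] rot [-2.096, -0.002, -0.002] mm 292.0
(453, -367.4, 160, -9) lin [0.236, 0.972, -0.065] rot [-2.096, -0.002, -0.002] mm 301.0
(453, -367.4, 105, -9) lin [0.42, 0.972, -0.065] rot [-2.096, -0.002, -0.002] mm 318.0
```

```bash
python3 -m jog '[{"linear":[0,0.12,-0.01],"rotation":[-0.2,0,0],"grip":85},{"linear":[0,0.25,-0.02],"rotation":[-0.4,0,0],"grip":85},{"linear":[0,0.38,-0.03],"rotation":[-0.6,0,0],"grip":85},{"linear":[0,0.5,-0.035],"rotation":[-0.8,0,0],"grip":85},{"linear":[0,0.62,-0.04],"rotation":[-1,0,0],"grip":85},{"linear":[0,0.75,-0.05],"rotation":[-1,0,0],"grip":85},{"linear":[0,0.87,-0.06],"rotation":[-1,0,0],"grip":85},{"linear":[0.003,0.972,-0.065],"rotation":[-1,0,0],"grip":85},{"linear":[0.003,0.972,-0.065],"rotation":[-1,0,0],"grip":85}]' 60; python3 -c "
from h import *
go((453,-367.4,230,-9))"
```

```text
time_s: 0.85
eef_pos: [456.8, -364.6, 229.2]
ee_rot: [0.664, 0.243, 0.664, -0.242]
force: [0.5, -0.3, -0.9]
grip_width: 0.994
t 0.85 pos [ 456.8 -364.6  229.2] jawyaw -40.1 q6 -0.17 tilt 0.15 F [ 0.5 -0.3 -0.9] grip 0.994
(453, -367.4, 230, -9) lin [-0.003, -0.015, -0.004] rot [-1.086, -0.001, -0.005] mm 5.0
```

```bash
python3 -m jog '[{"linear":[0,-0.01,0],"rotation":[-0.25,0,0],"grip":85},{"linear":[0,-0.015,0],"rotation":[-0.5,0,0],"grip":85},{"linear":[0,-0.015,-0.004],"rotation":[-0.75,0,0],"grip":85},{"linear":[0,-0.015,-0.004],"rotation":[-1,0,0],"grip":85},{"linear":[0,-0.015,-0.004],"rotation":[-1,0,0],"grip":85},{"linear":[0,-0.015,-0.004],"rotation":[-1,0,0],"grip":85}]'; python3 -c "
from h import *
go((453,-367.4,160,-9),(453,-367.4,105,-9))
snap('top','a1')
snap('side','a1s')"
```

```text
time_s: 1.35
eef_pos: [452.7, -367.4, 228.9]
ee_rot: [0.703, 0.073, 0.704, -0.071]
force: [-0.1, 0.1, -0.1]
grip_width: 0.994
t 1.35 pos [ 452.7 -367.4  228.9] jawyaw -11.7 q6 -0.68 tilt 0.17 F [-0.1  0.1 -0.1] grip 0.994
(453, -367.4, 160, -9) lin [0.23, -0.0, 0.001] rot [-0.094, -0.001, -0.006] mm 69.0
(453, -367.4, 105, -9) lin [0.413, -0.001, 0.001] rot [-0.094, -0.001, -0.006] mm 124.0
```

View pics/a1s.png

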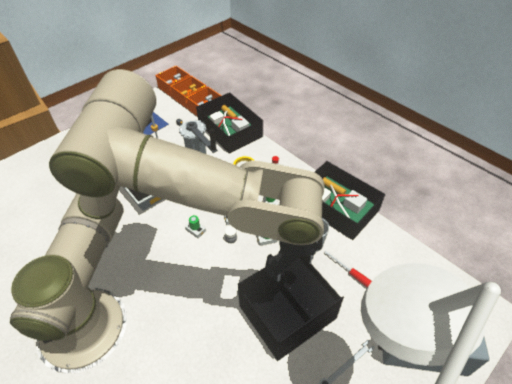

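The gripper hangs over the pile at about (290,270) in the side view, centred on the tray's rib. I lower it and grip.

```bash
python3 -m jog '[{"linear":[0.08,0,0],"rotation":[-0.05,0,0],"grip":85},{"linear":[0.16,0,0],"rotation":[-0.094,0,0],"grip":85},{"linear":[0.23,0,0],"rotation":[-0.094,0,0],"grip":85},{"linear":[0.29,0,0],"rotation":[-0.094,0,0],"grip":85},{"linear":[0.34,0,0],"rotation":[-0.094,0,0],"grip":85},{"linear":[0.38,0,0],"rotation":[-0.094,0,0],"grip":85},{"linear":[0.413,0,0.001],"rotation":[-0.094,0,0],"grip":85},{"linear":[0.413,0,0.001],"rotation":[-0.094,0,0],"grip":85}]' 60; python3 -c "
from h import *
go((453,-367.4,105,-9))"; python3 -m jog '[{"linear":[0,0,0],"rotation":[0,0,0],"grip":40},{"linear":[0,0,0],"rotation":[0,0,0],"grip":20},{"linear":[0,0,0],"rotation":[0,0,0],"grip":5},{"linear":[0,0,0],"rotation":[0,0,0],"grip":5},{"linear":[0,0,0],"rotation":[0,0,0],"grip":5},{"linear":[0,0,0],"rotation":[0,0,0],"grip":5},{"linear":[0,0,0],"rotation":[0,0,0],"grip":5},{"linear":[0,0,0],"rotation":[0,0,0],"grip":5},{"linear":[0,0,0],"rotation":[0,0,0],"grip":5}]' 100; python3 -c "
from h import *
go((453,-367.4,105,-9))"
```

```text
time_s: 2.12
eef_pos: [452.5, -366.5, 103.2]
ee_rot: [0.704, 0.058, 0.706, -0.054]
force: [0.1, 0.8, -0.8]
grip_width: 0.993
t 2.12 pos [ 452.5 -366.5  103.2] jawyaw -9.1 q6 -0.72 tilt 0.33 F [ 0.1  0.8 -0.8] grip 0.993
(453, -367.4, 105, -9) lin [-0.006, -0.003, 0.002] rot [-0.003, -0.006, -0.01] mm 2.0
time_s: 2.87
eef_pos: [452.7, -366.7, 103.8]
ee_rot: [0.704, 0.058, 0.706, -0.054]
force: [-1.1, 0.3, 5.2]
grip_width: 0.098
t 2.87 pos [ 452.7 -366.7  103.8] jawyaw -9.1 q6 -0.72 tilt 0.28 F [-1.1  0.3  5.2] grip 0.098
(453, -367.4, 105, -9) lin [-0.004, -0.002, 0.001] rot [-0.003, -0.004, -0.009] mm 1.0
```

```bash
python3 -m jog '[{"linear":[-0.02,0,0],"rotation":[0,0,0],"grip":5},{"linear":[-0.05,0,0],"rotation":[0,0,0],"grip":5},{"linear":[-0.1,0,0],"rotation":[0,0,0],"grip":5},{"linear":[-0.16,0,0],"rotation":[0,0,0],"grip":5},{"linear":[-0.22,0,0],"rotation":[0,0,0],"grip":5},{"linear":[-0.28,0,0],"rotation":[0,0,0],"grip":5},{"linear":[-0.3,0,0],"rotation":[0,0,0],"grip":5},{"linear":[-0.3,0,0],"rotation":[0,0,0],"grip":5}]' 120; python3 -c "
from h import *
go((452,-80,195,-6),(453,0,195,-6),(461.5,315.5,180,-3.2))
snap('side','a2s');snap('top','a2')"
```

```text
time_s: 3.53
eef_pos: [453.1, -367.4, 195.3]
ee_rot: [0.705, 0.057, 0.705, -0.055]
force: [0.3, -0.1, -2.8]
grip_width: 0.095
t 3.53 pos [ 453.1 -367.4  195.3] jawyaw -9.1 q6 -0.72 tilt 0.15 F [ 0.3 -0.1 -2.8] grip 0.095
(452, -80, 195, -6) lin [0.003, 0.945, -0.155] rot [-0.108, -0.0, -0.005] mm 287.0
(453, 0, 195, -6) lin [0.004, 1.209, -0.194] rot [-0.108, -0.0, -0.005] mm 367.0
(461.5, 315.5, 180, -3.2) lin [0.057, 2.252, -0.332] rot [-0.205, 0.0, -0.005] mm 683.0
```

View pics/a2s.png

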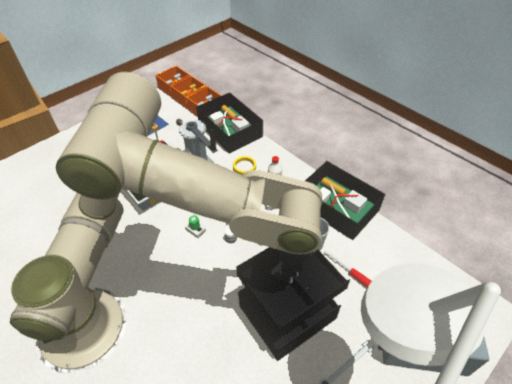

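View pics/a2.png

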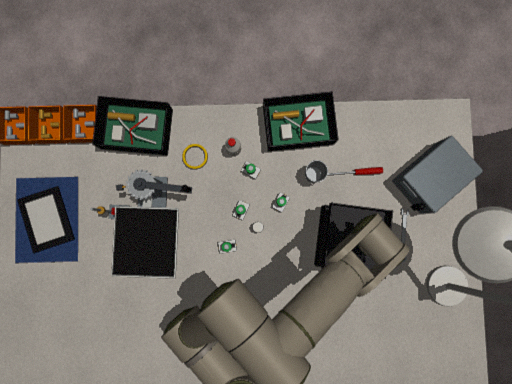

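The tray is up and level in the side view, around (290,270), with two left below it, and the force reads about 3 N. I carry it across.

```bash
python3 -m jog '[{"linear":[0,0.03,-0.005],"rotation":[0,0,0],"grip":5},{"linear":[0,0.09,-0.015],"rotation":[-0.01,0,0],"grip":5},{"linear":[0,0.17,-0.028],"rotation":[-0.02,0,0],"grip":5},{"linear":[0,0.26,-0.043],"rotation":[-0.03,0,0],"grip":5},{"linear":[0,0.35,-0.057],"rotation":[-0.04,0,0],"grip":5},{"linear":[0,0.44,-0.072],"rotation":[-0.05,0,0],"grip":5},{"linear":[0,0.53,-0.087],"rotation":[-0.06,0,0],"grip":5},{"linear":[0,0.62,-0.1],"rotation":[-0.07,0,0],"grip":5},{"linear":[0,0.71,-0.115],"rotation":[-0.08,0,0],"grip":5},{"linear":[0,0.8,-0.13],"rotation":[-0.1,0,0],"grip":5},{"linear":[0,0.88,-0.144],"rotation":[-0.108,0,0],"grip":5},{"linear":[0,0.93,-0.152],"rotation":[-0.108,0,0],"grip":5},{"linear":[0,0.945,-0.155],"rotation":[-0.108,0,0],"grip":5},{"linear":[0,0.945,-0.155],"rotation":[-0.108,0,0],"grip":5}]' 120; python3 -c "
from h import *
go((458,190,195,-3.2),(461.5,315.5,180,-3.2))"
```

```text
time_s: 4.8
eef_pos: [450.9, -78.3, 194.0]
ee_rot: [0.705, 0.038, 0.707, -0.034]
force: [0.1, 0.2, -2.6]
grip_width: 0.1
t 4.8 pos [450.9 -78.3 194. ] jawyaw -5.9 q6 -0.33 tilt 0.41 F [ 0.1  0.2 -2.6] grip 0.1
(458, 190, 195, -3.2) lin [0.002, 0.892, -0.068] rot [-0.094, -0.008, -0.012] mm 268.0
(461.5, 315.5, 180, -3.2) lin [0.055, 1.309, -0.099] rot [-0.094, -0.008, -0.012] mm 394.0
```

```bash
python3 -m jog '[{"linear":[0,0.03,-0.002],"rotation":[0,0,0],"grip":5},{"linear":[0,0.09,-0.007],"rotation":[-0.01,0,0],"grip":5},{"linear":[0,0.17,-0.013],"rotation":[-0.02,0,0],"grip":5},{"linear":[0,0.26,-0.02],"rotation":[-0.03,0,0],"grip":5},{"linear":[0,0.35,-0.027],"rotation":[-0.04,0,0],"grip":5},{"linear":[0,0.44,-0.034],"rotation":[-0.05,0,0],"grip":5},{"linear":[0,0.53,-0.04],"rotation":[-0.06,0,0],"grip":5},{"linear":[0,0.62,-0.047],"rotation":[-0.07,0,0],"grip":5},{"linear":[0,0.71,-0.054],"rotation":[-0.08,0,0],"grip":5},{"linear":[0,0.79,-0.06],"rotation":[-0.094,0,0],"grip":5},{"linear":[0,0.85,-0.065],"rotation":[-0.094,-0.008,-0.012],"grip":5},{"linear":[0,0.892,-0.068],"rotation":[-0.094,-0.008,-0.012],"grip":5},{"linear":[0,0.892,-0.068],"rotation":[-0.094,-0.008,-0.012],"grip":5}]' 120; python3 -c "
from h import *
go((461.5,315.5,180,-3.2),(461.5,315.5,110,-3.2),(461.5,315.5,95,-3.2));snap('side','a3s');snap('top','a3')"
```

```text
time_s: 5.88
eef_pos: [457.9, 191.5, 195.1]
ee_rot: [0.707, 0.019, 0.707, -0.019]
force: [0.6, 0.6, -2.4]
grip_width: 0.094
t 5.88 pos [457.9 191.5 195.1] jawyaw -3.1 q6 0.21 tilt 0.04 F [ 0.6  0.6 -2.4] grip 0.094
(461.5, 315.5, 180, -3.2) lin [0.051, 0.413, -0.01] rot [0.003, -0.001, -0.001] mm 125.0
(461.5, 315.5, 110, -3.2) lin [0.284, 0.413, -0.01] rot [0.003, -0.001, -0.001] mm 150.0
(461.5, 315.5, 95, -3.2) lin [0.334, 0.413, -0.01] rot [0.003, -0.001, -0.001] mm 159.0
```

View pics/a3s.png

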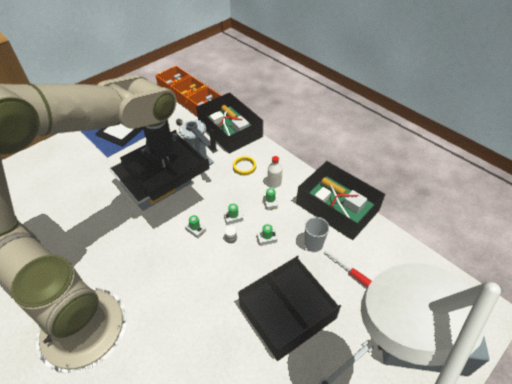

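The held tray is level near (160,165), and the remaining pile at (288,305) hasn't moved. I move over the platform and lower.

```bash
python3 -m jog '[{"linear":[0.01,0.06,0],"rotation":[0,0,0],"grip":5},{"linear":[0.02,0.14,-0.003],"rotation":[0,0,0],"grip":5},{"linear":[0.03,0.22,-0.005],"rotation":[0,0,0],"grip":5},{"linear":[0.04,0.31,-0.007],"rotation":[0,0,0],"grip":5},{"linear":[0.051,0.38,-0.01],"rotation":[0,0,0],"grip":5},{"linear":[0.06,0.413,-0.01],"rotation":[0,0,0],"grip":5},{"linear":[0.12,0.413,-0.01],"rotation":[0,0,0],"grip":5},{"linear":[0.18,0.413,-0.01],"rotation":[0,0,0],"grip":5},{"linear":[0.23,0.413,-0.01],"rotation":[0,0,0],"grip":5},{"linear":[0.27,0.413,-0.01],"rotation":[0,0,0],"grip":5},{"linear":[0.29,0.413,-0.01],"rotation":[0,0,0],"grip":5},{"linear":[0.31,0.413,-0.01],"rotation":[0,0,0],"grip":5},{"linear":[0.322,0.413,-0.01],"rotation":[0,0,0],"grip":5},{"linear":[0.322,0.413,-0.01],"rotation":[0,0,0],"grip":5}]' 120; python3 -c "
from h import *
go((461.5,315.5,94,-3.2))"
```

```text
time_s: 7.15
eef_pos: [462.0, 313.1, 98.3]
ee_rot: [0.706, 0.02, 0.707, -0.02]
force: [-0.4, 0.4, -2.8]
grip_width: 0.096
t 7.15 pos [462.  313.1  98.3] jawyaw -3.2 q6 0.44 tilt 0.07 F [-0.4  0.4 -2.8] grip 0.096
(461.5, 315.5, 94, -3.2) lin [0.014, 0.008, -0.002] rot [-0.001, -0.002, 0.001] mm 5.0
```

```bash
python3 -m jog '[{"linear":[0.005,0.008,0],"rotation":[0,0,0],"grip":5},{"linear":[0.01,0.008,0],"rotation":[0,0,0],"grip":5},{"linear":[0.014,0.008,0],"rotation":[0,0,0],"grip":5},{"linear":[0.014,0.008,0],"rotation":[0,0,0],"grip":5}]' 100; python3 -c "
from h import *
go((461.5,315.5,94,-3.2))"
```

```text
time_s: 7.48
eef_pos: [462.2, 315.6, 94.2]
ee_rot: [0.707, 0.02, 0.707, -0.02]
force: [0.2, -0.0, -1.3]
grip_width: 0.095
t 7.48 pos [462.2 315.6  94.2] jawyaw -3.2 q6 0.45 tilt 0.04 F [ 0.2 -0.  -1.3] grip 0.095
(461.5, 315.5, 94, -3.2) lin [0.001, -0.0, -0.002] rot [-0.001, -0.001, 0.001] mm 1.0
```

Contact is beginning: the load has fallen from 2.8 to 1.3 N. I go down 1.5 mm more, then release and rise.

```bash
python3 -m jog '[{"linear":[0.004,0,0],"rotation":[0,0,0],"grip":5},{"linear":[0.005,0,0],"rotation":[0,0,0],"grip":5},{"linear":[0.005,0,0],"rotation":[0,0,0],"grip":40},{"linear":[0.005,0,0],"rotation":[0,0,0],"grip":70},{"linear":[0.005,0,0],"rotation":[0,0,0],"grip":70},{"linear":[0.005,0,0],"rotation":[0,0,0],"grip":70},{"linear":[0.005,0,0],"rotation":[0,0,0],"grip":70},{"linear":[-0.05,0,0],"rotation":[0,0,0],"grip":70},{"linear":[-0.15,0,0],"rotation":[0,0,0],"grip":70},{"linear":[-0.27,0,0],"rotation":[0,0,0],"grip":70},{"linear":[-0.4,0,0],"rotation":[0,0,0],"grip":70},{"linear":[-0.4,0,0],"rotation":[0,0,0],"grip":70}]' 100; python3 -c "
from h import *
go((438,44.3,180,98),(438,44.3,70,98))"
```

```text
time_s: 8.48
eef_pos: [464.6, 316.7, 221.7]
ee_rot: [0.711, 0.021, 0.703, -0.018]
force: [0.4, 0.3, 1.3]
grip_width: 0.82
t 8.48 pos [464.6 316.7 221.7] jawyaw -3.2 q6 0.45 tilt 0.67 F [0.4 0.3 1.3] grip 0.82
(438, 44.3, 180, 98) lin [0.134, -0.912, -0.039] rot [2.75, 0.011, -0.023] mm 277.0
(438, 44.3, 70, 98) lin [0.501, -0.914, -0.043] rot [2.75, 0.011, -0.023] mm 313.0
```

```bash
python3 -c "
from h import *
go((438,44.3,180,8),(438,44.3,75,8))"; python3 -m jog '[{"linear":[0.02,-0.1,0],"rotation":[0.05,0,0],"grip":60},{"linear":[0.04,-0.23,-0.01],"rotation":[0.1,0,0],"grip":60},{"linear":[0.06,-0.36,-0.02],"rotation":[0.15,0,0],"grip":60},{"linear":[0.08,-0.49,-0.02],"rotation":[0.2,0,0],"grip":60},{"linear":[0.1,-0.62,-0.03],"rotation":[0.25,0,0],"grip":60},{"linear":[0.12,-0.75,-0.03],"rotation":[0.3,0.01,-0.02],"grip":60},{"linear":[0.134,-0.85,-0.035],"rotation":[0.35,0.011,-0.023],"grip":60},{"linear":[0.134,-0.91,-0.039],"rotation":[0.39,0.011,-0.023],"grip":60},{"linear":[0.134,-0.912,-0.039],"rotation":[0.39,0.011,-0.023],"grip":60},{"linear":[0.134,-0.912,-0.039],"rotation":[0.39,0.011,-0.023],"grip":60}]' 60; python3 -c "
from h import *
go((438,44.3,100,8),(438,44.3,31,8)); snap('side','b1s');snap('top','b1')"
```

```text
t 8.48 pos [464.6 316.7 221.7] jawyaw -3.2 q6 0.45 tilt 0.67 F [0.4 0.3 1.3] grip 0.82
(438, 44.3, 180, 8) lin [0.134, -0.912, -0.039] rot [-0.391, 0.022, -0.008] mm 277.0
(438, 44.3, 75, 8) lin [0.484, -0.914, -0.043] rot [-0.391, 0.022, -0.008] mm 311.0
time_s: 9.32
eef_pos: [438.1, 43.8, 180.0]
ee_rot: [0.703, 0.087, 0.7, -0.091]
force: [0.6, 0.9, 0.8]
grip_width: 0.704
t 9.32 pos [438.1  43.8 180. ] jawyaw -14.5 q6 0.09 tilt 0.41 F [0.6 0.9 0.8] grip 0.704
(438, 44.3, 100, 8) lin [0.267, 0.003, -0.002] rot [-0.785, 0.009, 0.012] mm 80.0
(438, 44.3, 31, 8) lin [0.497, 0.004, -0.004] rot [-0.785, 0.009, 0.012] mm 149.0
```

View pics/b1s.png

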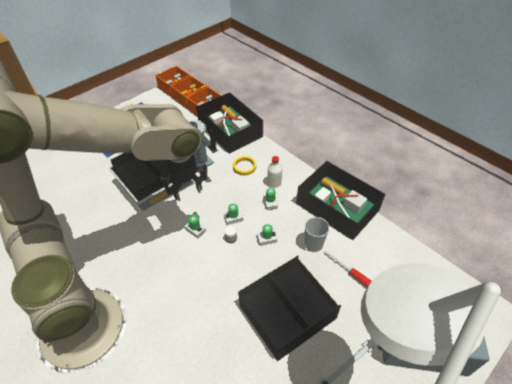

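View pics/b1.png

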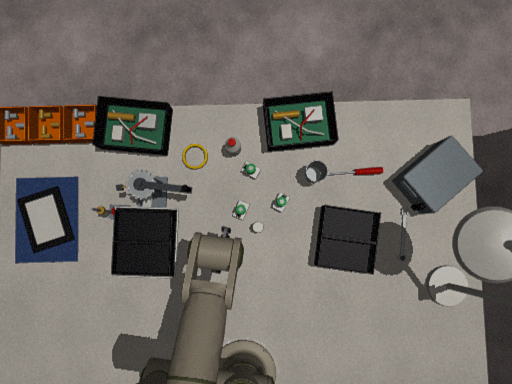

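The tray sits on the platform in the top view, spanning (113..177, 208..275), and the middle and bottom trays haven't moved. I turned the gripper the wrong way there, so I correct that on the descent.

```bash
python3 - <<'E'
from h import *
p,d=ld('b1');P=pts('top',d);z=P[...,2]
m=np.zeros(d.shape,bool);m[200:285,105:185]=1
q=P[m&(z>117)&(z<133)];r=cv2.minAreaRect(q[:,:2].astype(np.float32));print(len(q),np.round(r[0],1),np.round(r[1],1),r[2],np.median(q[:,2]))
m=np.zeros(d.shape,bool);m[195:285,305:395]=1
q=P[m&(z>80)&(z<100)];r=cv2.minAreaRect(q[:,:2].astype(np.float32));print('pile',len(q),np.round(r[0],1),np.round(r[1],1),r[2],np.median(q[:,2]))
E
python3 -m jog '[{"linear":[0.05,0,0],"rotation":[-0.2,0,0],"grip":60},{"linear":[0.1,0,0],"rotation":[-0.4,0,0],"grip":60},{"linear":[0.15,0,0],"rotation":[-0.6,0,0],"grip":60},{"linear":[0.2,0,0],"rotation":[-0.785,0.009,0.012],"grip":60},{"linear":[0.2,0.003,0],"rotation":[-0.785,0.009,0.012],"grip":60},{"linear":[0.22,0.003,0],"rotation":[-0.785,0.009,0.012],"grip":60}]' 60; python3 -c "
from h import *
go((438,44.3,100,8),(438,44.3,31,8))"
```

```text
409 [462.1 327.5] [219.6 207.4] 87.50065612792969 124.26545508636195
pile 390 [ 451.7 -367.7] [191.9 207.3] 80.44023895263672 89.60717654876112
time_s: 9.92
eef_pos: [439.2, 46.3, 114.6]
ee_rot: [0.706, -0.05, 0.705, 0.05]
force: [1.3, 0.8, 0.4]
grip_width: 0.705
t 9.92 pos [439.2  46.3 114.6] jawyaw 8.1 q6 -0.3 tilt 0.06 F [1.3 0.8 0.4] grip 0.705
(438, 44.3, 100, 8) lin [0.049, -0.006, -0.005] rot [0.003, 0.002, -0.0] mm 15.0
(438, 44.3, 31, 8) lin [0.279, -0.006, -0.005] rot [0.003, 0.002, -0.0] mm 84.0
```

```bash
python3 -m jog '[{"linear":[0.05,-0.006,-0.005],"rotation":[0,0,0],"grip":60},{"linear":[0.12,-0.006,-0.005],"rotation":[0,0,0],"grip":60},{"linear":[0.19,-0.006,-0.005],"rotation":[0,0,0],"grip":60},{"linear":[0.25,-0.006,-0.005],"rotation":[0,0,0],"grip":60},{"linear":[0.275,-0.006,-0.005],"rotation":[0,0,0],"grip":60},{"linear":[0.275,-0.006,-0.005],"rotation":[0,0,0],"grip":60},{"linear":[0.275,-0.006,-0.005],"rotation":[0,0,0],"grip":28},{"linear":[0.275,-0.006,-0.005],"rotation":[0,0,0],"grip":28},{"linear":[0.275,-0.006,-0.005],"rotation":[0,0,0],"grip":28},{"linear":[0.275,-0.006,-0.005],"rotation":[0,0,0],"grip":28},{"linear":[0.275,-0.006,-0.005],"rotation":[0,0,0],"grip":28}]' 60; python3 -c "
from h import *
go((514,360,150,8))"
```

```text
time_s: 10.83
eef_pos: [438.8, 44.3, 33.4]
ee_rot: [0.707, -0.05, 0.704, 0.05]
force: [-1.4, 0.6, 6.5]
grip_width: 0.384
t 10.83 pos [438.8  44.3  33.4] jawyaw 8.1 q6 -0.31 tilt 0.19 F [-1.4  0.6  6.5] grip 0.384
(514, 360, 150, 8) lin [-0.388, 1.007, 0.397] rot [0.002, 0.006, 0.001] mm 345.0
```

```bash
python3 -m jog '[{"linear":[-0.05,0,0],"rotation":[0,0,0],"grip":28},{"linear":[-0.15,0,0],"rotation":[0,0,0],"grip":28},{"linear":[-0.27,0,0],"rotation":[0,0,0],"grip":28},{"linear":[-0.38,0,0],"rotation":[0,0,0],"grip":28},{"linear":[-0.48,0.02,0.01],"rotation":[0.02,0,0],"grip":28},{"linear":[-0.53,0.09,0.04],"rotation":[0.06,0,0],"grip":28},{"linear":[-0.53,0.19,0.08],"rotation":[0.1,0,0],"grip":28},{"linear":[-0.53,0.3,0.12],"rotation":[0.15,0,0],"grip":28},{"linear":[-0.53,0.41,0.16],"rotation":[0.2,0,0],"grip":28},{"linear":[-0.53,0.52,0.2],"rotation":[0.25,0,0],"grip":28},{"linear":[-0.53,0.63,0.25],"rotation":[0.3,0,0],"grip":28},{"linear":[-0.53,0.74,0.3],"rotation":[0.35,0,0],"grip":28},{"linear":[-0.53,0.85,0.34],"rotation":[0.39,0,0],"grip":28},{"linear":[-0.53,0.92,0.38],"rotation":[0.39,0.006,0],"grip":28},{"linear":[-0.53,0.97,0.397],"rotation":[0.39,0.006,0],"grip":28},{"linear":[-0.53,0.99,0.4],"rotation":[0.39,0.006,0],"grip":28},{"linear":[-0.53,0.99,0.4],"rotation":[0.39,0.006,0],"grip":28}]' 110; python3 -c "
from h import *
go((517.4,357.4,130,-3.2),(517.4,357.4,118,-3.2));snap('side','b2s')"
```

```text
time_s: 12.25
eef_pos: [515.0, 356.0, 192.5]
ee_rot: [0.707, 0.019, 0.707, -0.019]
force: [-0.1, 0.4, -1.8]
grip_width: 0.37
t 12.25 pos [515.  356.  192.5] jawyaw -3.0 q6 0.47 tilt 0.02 F [-0.1  0.4 -1.8] grip 0.37
(517.4, 357.4, 130, -3.2) lin [0.208, 0.005, 0.008] rot [0.005, 0.0, 0.001] mm 63.0
(517.4, 357.4, 118, -3.2) lin [0.248, 0.005, 0.008] rot [0.005, 0.0, 0.001] mm 75.0
```

View pics/b2s.png

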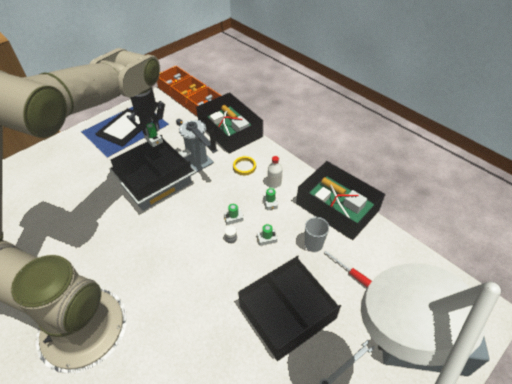

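The valve is held upright at (153,138), over the tray. I lower, release and rise.

```bash
python3 -m jog '[{"linear":[0.05,0.005,0.008],"rotation":[0,0,0],"grip":28},{"linear":[0.12,0.005,0.008],"rotation":[0,0,0],"grip":28},{"linear":[0.18,0.005,0.008],"rotation":[0,0,0],"grip":28},{"linear":[0.22,0.005,0.008],"rotation":[0,0,0],"grip":28},{"linear":[0.24,0.005,0.008],"rotation":[0,0,0],"grip":28},{"linear":[0.248,0.005,0.008],"rotation":[0,0,0],"grip":28},{"linear":[0.249,0.005,0.008],"rotation":[0,0,0],"grip":28},{"linear":[0.249,0.005,0.008],"rotation":[0,0,0],"grip":28}]' 110; python3 -c "
from h import *
go((517.4,357.4,118,-3.2))"; python3 -m jog '[{"linear":[0,0,0],"rotation":[0,0,0],"grip":50},{"linear":[0,0,0],"rotation":[0,0,0],"grip":50},{"linear":[0,0,0],"rotation":[0,0,0],"grip":50},{"linear":[-0.05,0,0],"rotation":[0,0,0],"grip":50},{"linear":[-0.15,0,0],"rotation":[0,0,0],"grip":50},{"linear":[-0.27,0,0],"rotation":[0,0,0],"grip":50},{"linear":[-0.27,0,0],"rotation":[0,0,0],"grip":50}]'; python3 -c "
from h import *
go((563,-7,195,64.4));snap('top','b3')"
```

```text
time_s: 12.97
eef_pos: [518.0, 356.3, 119.0]
ee_rot: [0.707, 0.019, 0.706, -0.019]
force: [-0.0, 1.1, -2.0]
grip_width: 0.372
t 12.97 pos [518.  356.3 119. ] jawyaw -3.1 q6 0.47 tilt 0.09 F [-0.   1.1 -2. ] grip 0.372
(517.4, 357.4, 118, -3.2) lin [0.003, 0.004, -0.002] rot [0.003, 0.003, -0.0] mm 2.0
time_s: 13.55
eef_pos: [520.0, 357.4, 207.7]
ee_rot: [0.711, 0.021, 0.702, -0.017]
force: [0.3, 0.8, 1.2]
grip_width: 0.584
t 13.55 pos [520.  357.4 207.7] jawyaw -3.1 q6 0.47 tilt 0.79 F [0.3 0.8 1.2] grip 0.584
(563, -7, 195, 64.4) lin [0.038, -1.205, 0.208] rot [-2.356, 0.029, 0.005] mm 367.0
```

View pics/b3.png

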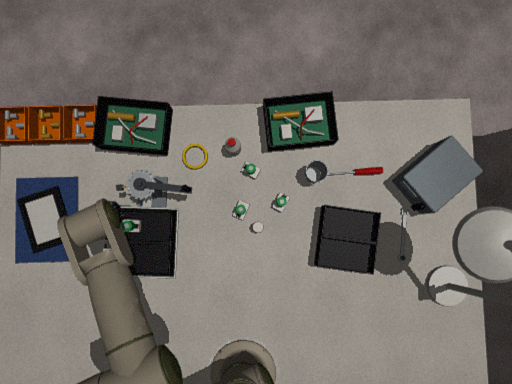

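The first valve stands in the tray at (129,226). I go to the second by a path that swings clear of the lever handle.

```bash
python3 -c "
from h import *
go((465,130,195,30))"
```

```text
t 13.6 pos [519.2 357.1 204.4] jawyaw -3.1 q6 0.47 tilt 0.55 F [0.1 0.6 0.5] grip 0.587
(465, 130, 195, 30) lin [0.027, -0.766, -0.14] rot [-1.155, 0.019, -0.002] mm 234.0
```

```bash
python3 -m jog '[{"linear":[0,-0.08,-0.04],"rotation":[-0.1,0,0],"grip":60},{"linear":[0.01,-0.2,-0.09],"rotation":[-0.25,0,0],"grip":60},{"linear":[0.02,-0.32,-0.12],"rotation":[-0.4,0,0],"grip":60},{"linear":[0.027,-0.44,-0.14],"rotation":[-0.55,0,0],"grip":60},{"linear":[0.027,-0.56,-0.14],"rotation":[-0.7,0,0],"grip":60},{"linear":[0.027,-0.68,-0.14],"rotation":[-0.85,0.015,0],"grip":60},{"linear":[0.027,-0.766,-0.14],"rotation":[-1,0.019,0],"grip":60},{"linear":[0.027,-0.8,-0.14],"rotation":[-1,0.019,0],"grip":60}]' 60; python3 -c "
from h import *
go((563,-7,150,64.4),(563,-7,100,64.4))"
```

```text
time_s: 14.27
eef_pos: [464.1, 117.1, 194.7]
ee_rot: [0.689, -0.156, 0.69, 0.157]
force: [-0.2, 0.7, -0.2]
grip_width: 0.703
t 14.27 pos [464.1 117.1 194.7] jawyaw 25.6 q6 -0.45 tilt 0.07 F [-0.2  0.7 -0.2] grip 0.703
(563, -7, 150, 64.4) lin [0.148, -0.516, 0.119] rot [-1.355, 0.0, -0.002] mm 165.0
(563, -7, 100, 64.4) lin [0.315, -0.516, 0.119] rot [-1.355, 0.0, -0.002] mm 185.0
```

```bash
python3 -m jog '[{"linear":[0.02,-0.08,0.02],"rotation":[-0.2,0,0],"grip":60},{"linear":[0.05,-0.18,0.04],"rotation":[-0.4,0,0],"grip":60},{"linear":[0.08,-0.28,0.06],"rotation":[-0.6,0,0],"grip":60},{"linear":[0.11,-0.38,0.09],"rotation":[-0.8,0,0],"grip":60},{"linear":[0.148,-0.48,0.11],"rotation":[-1,0,0],"grip":60},{"linear":[0.148,-0.516,0.119],"rotation":[-1,0,0],"grip":60},{"linear":[0.148,-0.516,0.119],"rotation":[-1,0,0],"grip":60}]' 60
python3 - <<'E'
from h import *
go((563,-7,100,64.4),(563,-7,31,64.4))
p,d=snap('side','c1s')
P=pts('side',d);hsv=cv2.cvtColor(p,cv2.COLOR_RGB2HSV)
g=((hsv[...,0]>50)&(hsv[...,0]<90)&(hsv[...,1]>90)&(P[...,2]>15)&(P[...,2]<85)).astype(np.uint8)
n,l,s,c=cv2.connectedComponentsWithStats(g)
for i in range(1,n):
    if s[i,4]>15: print(s[i,4],c[i].round(1),P[l==i].mean(0).round(1))
E
```

```text
time_s: 14.85
eef_pos: [563.8, -8.3, 149.0]
ee_rot: [0.63, -0.32, 0.631, 0.322]
force: [-0.9, 0.3, 0.2]
grip_width: 0.7
t 14.85 pos [563.8  -8.3 149. ] jawyaw 54.0 q6 -1.16 tilt 0.13 F [-0.9  0.3  0.2] grip 0.7
(563, -7, 100, 64.4) lin [0.163, 0.004, 0.002] rot [-0.364, 0.0, -0.005] mm 49.0
(563, -7, 31, 64.4) lin [0.393, 0.004, 0.002] rot [-0.364, 0.0, -0.005] mm 118.0
37 [340.9 185.4] [ 931.9 -179.7   27. ]
49 [315.6 189.3] [ 848.2 -131.1   31.4]
80 [270.4 195.1] [696.7 -53.4  56.1]
40 [330.  198.9] [ 851.2 -195.3   30.8]
21 [341.1 198.7] [ 879.5 -221.8   31.3]
216 [359.6 211.9] [ 879.  -301.9   30.9]
49 [337.6 207.7] [ 838.7 -238.6   31.2]
81 [233.1 210.6] [557.9 -16.3  57. ]
92 [267.1 231.4] [ 580.7 -155.2   57.2]
```

View pics/c1s.png

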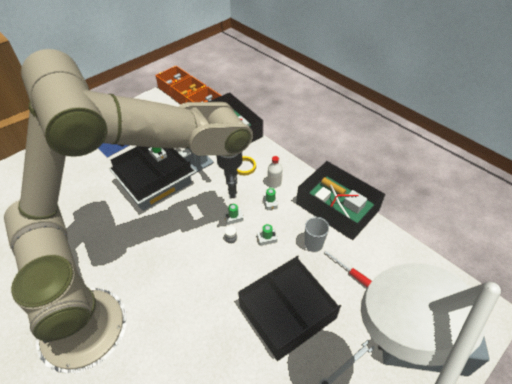

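All three remaining valves are where I first measured them, and the gripper is above the one at (233,211). I descend, grip and lift.

```bash
python3 -m jog '[{"linear":[0.03,0.004,0.002],"rotation":[-0.2,0,0],"grip":60},{"linear":[0.08,0.004,0.002],"rotation":[-0.364,0,0],"grip":60},{"linear":[0.14,0.004,0.002],"rotation":[-0.364,0,0],"grip":60},{"linear":[0.22,0.004,0.002],"rotation":[-0.364,0,0],"grip":60},{"linear":[0.3,0.004,0.002],"rotation":[-0.364,0,0],"grip":60},{"linear":[0.36,0.004,0.002],"rotation":[-0.364,0,0],"grip":60},{"linear":[0.388,0.004,0.002],"rotation":[-0.364,0,0],"grip":60},{"linear":[0.388,0.004,0.002],"rotation":[-0.364,0,0],"grip":60},{"linear":[0.388,0.004,0.002],"rotation":[-0.364,0,0],"grip":28},{"linear":[0.388,0.004,0.002],"rotation":[-0.364,0,0],"grip":28},{"linear":[0.388,0.004,0.002],"rotation":[-0.364,0,0],"grip":28},{"linear":[0.388,0.004,0.002],"rotation":[-0.364,0,0],"grip":28},{"linear":[0.388,0.004,0.002],"rotation":[-0.364,0,0],"grip":28}]' 110; python3 -c "
from h import *
go((563,-7,195,64.4),(470,150,195,70),(412.4,267.6,195,87))"
```

```text
time_s: 15.98
eef_pos: [563.1, -5.4, 35.1]
ee_rot: [0.599, -0.377, 0.598, 0.377]
force: [-2.3, 1.0, 6.4]
grip_width: 0.373
t 15.98 pos [563.1  -5.4  35.1] jawyaw 64.4 q6 -1.34 tilt 0.09 F [-2.3  1.   6.4] grip 0.373
(563, -7, 195, 64.4) lin [-0.533, -0.002, -0.004] rot [0.001, 0.003, 0.001] mm 160.0
(470, 150, 195, 70) lin [-0.533, 0.503, 0.334] rot [-0.194, 0.003, 0.001] mm 242.0
(412.4, 267.6, 195, 87) lin [-0.532, 0.846, 0.605] rot [-0.788, 0.003, 0.001] mm 350.0
```

```bash
python3 -m jog '[{"linear":[-0.05,0,0],"rotation":[0,0,0],"grip":28},{"linear":[-0.15,0,0],"rotation":[0,0,0],"grip":28},{"linear":[-0.27,0,0],"rotation":[0,0,0],"grip":28},{"linear":[-0.39,0.02,0.015],"rotation":[0,0,0],"grip":28},{"linear":[-0.48,0.07,0.05],"rotation":[-0.03,0,0],"grip":28},{"linear":[-0.53,0.15,0.1],"rotation":[-0.06,0,0],"grip":28},{"linear":[-0.535,0.24,0.16],"rotation":[-0.1,0,0],"grip":28},{"linear":[-0.535,0.33,0.22],"rotation":[-0.14,0,0],"grip":28},{"linear":[-0.535,0.42,0.28],"rotation":[-0.17,0,0],"grip":28},{"linear":[-0.535,0.48,0.32],"rotation":[-0.19,0,0],"grip":28},{"linear":[-0.535,0.503,0.334],"rotation":[-0.19,0,0],"grip":28},{"linear":[-0.535,0.503,0.334],"rotation":[-0.19,0,0],"grip":28}]' 110; python3 -c "
from h import *
go((512.4,267.6,195,87),(512.4,267.6,119.5,87));snap('side','c2s')"
```

```text
time_s: 16.98
eef_pos: [469.4, 151.0, 196.5]
ee_rot: [0.58, -0.406, 0.578, 0.405]
force: [0.7, -0.4, -1.3]
grip_width: 0.372
t 16.98 pos [469.4 151.  196.5] jawyaw 70.0 q6 -1.15 tilt 0.15 F [ 0.7 -0.4 -1.3] grip 0.372
(512.4, 267.6, 195, 87) lin [0.006, -0.002, 0.414] rot [-0.594, 0.004, 0.004] mm 124.0
(512.4, 267.6, 119.5, 87) lin [0.258, -0.001, 0.414] rot [-0.594, 0.004, 0.004] mm 146.0
```

View pics/c2s.png

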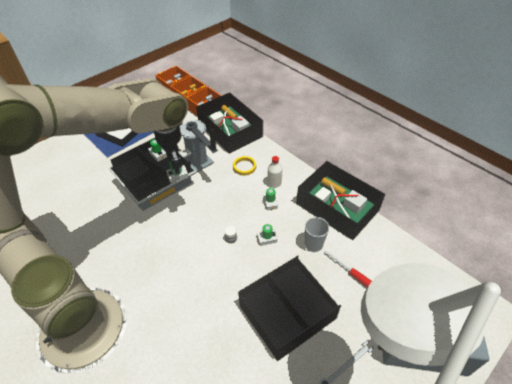

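The valve is held at about (178,165), the first stands at (156,148) and the jar at (231,234) hasn't moved. I place this one.

```bash
python3 -m jog '[{"linear":[0,0,0.06],"rotation":[-0.1,0,0],"grip":28},{"linear":[0,0,0.14],"rotation":[-0.2,0,0],"grip":28},{"linear":[0,0,0.23],"rotation":[-0.35,0,0],"grip":28},{"linear":[0.006,0,0.32],"rotation":[-0.5,0,0],"grip":28},{"linear":[0.006,0,0.38],"rotation":[-0.594,0.004,0.004],"grip":28},{"linear":[0.006,-0.002,0.414],"rotation":[-0.594,0.004,0.004],"grip":28},{"linear":[0.006,-0.002,0.414],"rotation":[-0.594,0.004,0.004],"grip":28},{"linear":[0.07,-0.002,0.414],"rotation":[-0.594,0.004,0.004],"grip":28},{"linear":[0.14,-0.002,0.414],"rotation":[-0.594,0.004,0.004],"grip":28},{"linear":[0.2,-0.002,0.414],"rotation":[-0.594,0.004,0.004],"grip":28},{"linear":[0.24,-0.002,0.414],"rotation":[-0.594,0.004,0.004],"grip":28},{"linear":[0.26,-0.002,0.414],"rotation":[-0.594,0.004,0.004],"grip":28},{"linear":[0.26,-0.002,0.414],"rotation":[-0.594,0.004,0.004],"grip":28}]' 110; python3 -c "
from h import *
go((512.4,267.6,119.1,87),(512.4,267.6,215,87))"
```

```text
time_s: 18.12
eef_pos: [514.2, 265.0, 119.4]
ee_rot: [0.514, -0.486, 0.514, 0.486]
force: [0.6, 0.4, -1.3]
grip_width: 0.365
t 18.12 pos [514.2 265.  119.4] jawyaw 86.8 q6 -1.24 tilt 0.06 F [ 0.6  0.4 -1.3] grip 0.365
(512.4, 267.6, 119.1, 87) lin [0.001, 0.006, 0.008] rot [-0.006, -0.002, 0.001] mm 3.0
(512.4, 267.6, 215, 87) lin [-0.319, 0.006, 0.008] rot [-0.006, -0.002, 0.001] mm 96.0
```

```bash
python3 -m jog '[{"linear":[0,0,0],"rotation":[0,0,0],"grip":50},{"linear":[0,0,0],"rotation":[0,0,0],"grip":50},{"linear":[0,0,0],"rotation":[0,0,0],"grip":50},{"linear":[-0.05,0,0],"rotation":[0,0,0],"grip":50},{"linear":[-0.13,0,0],"rotation":[0,0,0],"grip":50},{"linear":[-0.22,0,0],"rotation":[0,0,0],"grip":50},{"linear":[-0.28,0.02,-0.05],"rotation":[0,0,0],"grip":60},{"linear":[-0.29,0.06,-0.15],"rotation":[0.2,0,0],"grip":60},{"linear":[-0.29,0.1,-0.25],"rotation":[0.4,0,0],"grip":60},{"linear":[-0.29,0.12,-0.36],"rotation":[0.6,0,0],"grip":60},{"linear":[-0.29,0.12,-0.45],"rotation":[0.8,0,0],"grip":60},{"linear":[-0.29,0.12,-0.5],"rotation":[0.94,0,0],"grip":60}]' 60; python3 -c "
from h import *
go((586.5,-146.7,160,59.8))"
```

```text
time_s: 19.12
eef_pos: [469.5, 114.8, 206.9]
ee_rot: [0.614, -0.352, 0.614, 0.35]
force: [0.3, -0.7, 0.2]
grip_width: 0.706
t 19.12 pos [469.5 114.8 206.9] jawyaw 59.5 q6 -1.04 tilt 0.11 F [ 0.3 -0.7  0.2] grip 0.706
(586.5, -146.7, 160, 59.8) lin [0.158, -0.778, -0.553] rot [-0.01, -0.001, 0.003] mm 290.0
```

```bash
python3 -m jog '[{"linear":[0.02,-0.08,-0.06],"rotation":[0,0,0],"grip":60},{"linear":[0.04,-0.18,-0.13],"rotation":[0,0,0],"grip":60},{"linear":[0.06,-0.28,-0.2],"rotation":[0,0,0],"grip":60},{"linear":[0.08,-0.38,-0.27],"rotation":[0,0,0],"grip":60},{"linear":[0.1,-0.48,-0.34],"rotation":[0,0,0],"grip":60},{"linear":[0.12,-0.58,-0.41],"rotation":[0,0,0],"grip":60},{"linear":[0.14,-0.68,-0.48],"rotation":[0,0,0],"grip":60},{"linear":[0.158,-0.75,-0.53],"rotation":[0,0,0],"grip":60},{"linear":[0.158,-0.778,-0.553],"rotation":[-0.01,0,0],"grip":60},{"linear":[0.158,-0.778,-0.553],"rotation":[-0.01,0,0],"grip":60}]' 60
python3 - <<'E'
from h import *
go((586.5,-146.7,31,59.8))
p,d=snap('side','d1s');snap('top','d1')
P=pts('side',d);hsv=cv2.cvtColor(p,cv2.COLOR_RGB2HSV)
g=((hsv[...,0]>50)&(hsv[...,0]<90)&(hsv[...,1]>90)&(P[...,2]>15)&(P[...,2]<185)).astype(np.uint8)
n,l,s,c=cv2.connectedComponentsWithStats(g)
for i in range(1,n):
    if s[i,4]>15 and c[i][0]<300: print(s[i,4],c[i].round(1),P[l==i].mean(0).round(1))
E
```

```text
time_s: 19.95
eef_pos: [586.6, -148.6, 159.6]
ee_rot: [0.613, -0.352, 0.613, 0.351]
force: [0.3, -0.5, -0.1]
grip_width: 0.697
t 19.95 pos [ 586.6 -148.6  159.6] jawyaw 59.7 q6 -1.48 tilt 0.1 F [ 0.3 -0.5 -0.1] grip 0.697
(586.5, -146.7, 31, 59.8) lin [0.429, 0.004, 0.006] rot [-0.005, -0.002, 0.003] mm 129.0
24 [234.4 111. ] [941.8 413.9  27.5]
33 [170.5 163.2] [506.7 250.1 123.8]
93 [267.2 231.8] [ 580.2 -156.1   56.8]
```

View pics/d1s.png

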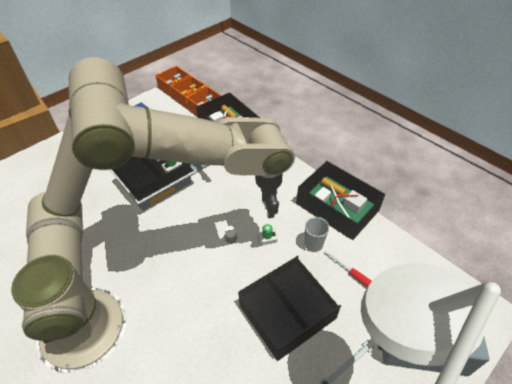

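View pics/d1.png

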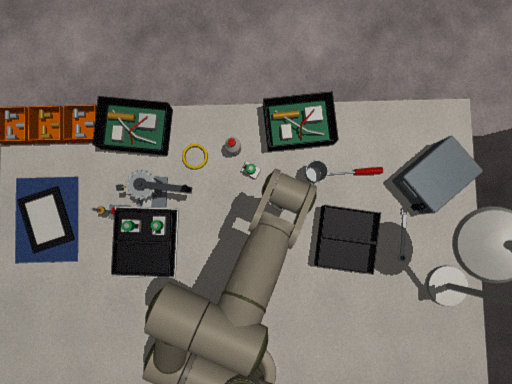

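Two valves stand in the tray at (129,226) and (157,225), and the third is still where it was. I grip it.

```bash
python3 -m jog '[{"linear":[0.06,0.004,0.006],"rotation":[0,0,0],"grip":60},{"linear":[0.14,0.004,0.006],"rotation":[0,0,0],"grip":60},{"linear":[0.23,0.004,0.006],"rotation":[0,0,0],"grip":60},{"linear":[0.32,0.004,0.006],"rotation":[0,0,0],"grip":60},{"linear":[0.39,0.004,0.006],"rotation":[0,0,0],"grip":60},{"linear":[0.42,0.004,0.006],"rotation":[0,0,0],"grip":60},{"linear":[0.423,0.004,0.006],"rotation":[0,0,0],"grip":60},{"linear":[0.423,0.004,0.006],"rotation":[0,0,0],"grip":28},{"linear":[0.423,0.004,0.006],"rotation":[0,0,0],"grip":28},{"linear":[0.423,0.004,0.006],"rotation":[0,0,0],"grip":28},{"linear":[0.423,0.004,0.006],"rotation":[0,0,0],"grip":28},{"linear":[0.423,0.004,0.006],"rotation":[0,0,0],"grip":28}]' 110; python3 -c "
from h import *
go((586,-147,195,59.8),(440,70,195,70))"
```

```text
time_s: 21.05
eef_pos: [587.1, -144.1, 35.7]
ee_rot: [0.614, -0.354, 0.612, 0.351]
force: [-1.7, -0.3, 6.4]
grip_width: 0.368
t 21.05 pos [ 587.1 -144.1   35.7] jawyaw 59.8 q6 -1.48 tilt 0.27 F [-1.7 -0.3  6.4] grip 0.368
(586, -147, 195, 59.8) lin [-0.531, -0.004, -0.01] rot [0.0, -0.0, 0.009] mm 159.0
(440, 70, 195, 70) lin [-0.535, 0.78, 0.37] rot [-0.356, -0.001, 0.009] mm 305.0
```

```bash
python3 -m jog '[{"linear":[-0.05,0,0],"rotation":[0,0,0],"grip":28},{"linear":[-0.15,0,0],"rotation":[0,0,0],"grip":28},{"linear":[-0.27,0,0],"rotation":[0,0,0],"grip":28},{"linear":[-0.39,0.02,0.01],"rotation":[0,0,0],"grip":28},{"linear":[-0.48,0.07,0.03],"rotation":[-0.03,0,0],"grip":28},{"linear":[-0.53,0.15,0.07],"rotation":[-0.06,0,0],"grip":28},{"linear":[-0.535,0.25,0.12],"rotation":[-0.1,0,0],"grip":28},{"linear":[-0.535,0.35,0.165],"rotation":[-0.15,0,0],"grip":28},{"linear":[-0.535,0.45,0.21],"rotation":[-0.2,0,0],"grip":28},{"linear":[-0.535,0.55,0.26],"rotation":[-0.25,0,0],"grip":28},{"linear":[-0.535,0.65,0.31],"rotation":[-0.3,0,0],"grip":28},{"linear":[-0.535,0.73,0.35],"rotation":[-0.35,0,0],"grip":28},{"linear":[-0.535,0.77,0.37],"rotation":[-0.356,0,0],"grip":28},{"linear":[-0.535,0.78,0.37],"rotation":[-0.356,0,0],"grip":28}]' 110; python3 -c "
from h import *
go((411.6,363.4,195,87),(411.6,363.4,120,87));snap('side','d2s')"
```

```text
time_s: 22.22
eef_pos: [439.3, 71.4, 196.1]
ee_rot: [0.58, -0.408, 0.578, 0.404]
force: [0.4, -0.3, -0.9]
grip_width: 0.367
t 22.22 pos [439.3  71.4 196.1] jawyaw 70.1 q6 -1.33 tilt 0.35 F [ 0.4 -0.3 -0.9] grip 0.367
(411.6, 363.4, 195, 87) lin [0.001, 0.418, 0.884] rot [-0.589, -0.002, 0.012] mm 293.0
(411.6, 363.4, 120, 87) lin [0.251, 0.419, 0.884] rot [-0.589, -0.002, 0.012] mm 303.0
```

View pics/d2s.png

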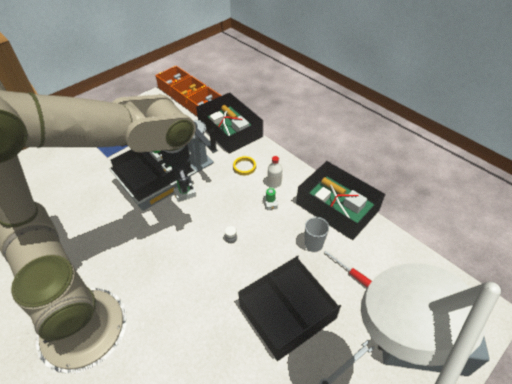

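Something dark and green hangs from the gripper near (183,183), and the grip width of 0.367 fits the coil. I carry on.

```bash
python3 -m jog '[{"linear":[-0.01,0.03,0.05],"rotation":[-0.03,0,0],"grip":28},{"linear":[-0.02,0.07,0.14],"rotation":[-0.1,0,0],"grip":28},{"linear":[-0.02,0.11,0.24],"rotation":[-0.16,0,0],"grip":28},{"linear":[-0.02,0.16,0.34],"rotation":[-0.23,0,0],"grip":28},{"linear":[-0.02,0.21,0.44],"rotation":[-0.3,0,0],"grip":28},{"linear":[-0.02,0.26,0.54],"rotation":[-0.36,0,0],"grip":28},{"linear":[-0.01,0.3,0.64],"rotation":[-0.43,0,0.01],"grip":28},{"linear":[0,0.35,0.74],"rotation":[-0.5,0,0.01],"grip":28},{"linear":[0,0.39,0.83],"rotation":[-0.56,0,0.012],"grip":28},{"linear":[0,0.415,0.875],"rotation":[-0.589,0,0.012],"grip":28},{"linear":[0,0.418,0.884],"rotation":[-0.589,0,0.012],"grip":28},{"linear":[0.06,0.418,0.884],"rotation":[-0.589,0,0.012],"grip":28},{"linear":[0.13,0.418,0.884],"rotation":[-0.589,0,0.012],"grip":28},{"linear":[0.19,0.418,0.884],"rotation":[-0.589,0,0.012],"grip":28},{"linear":[0.23,0.418,0.884],"rotation":[-0.589,0,0.012],"grip":28},{"linear":[0.25,0.418,0.884],"rotation":[-0.589,0,0.012],"grip":28},{"linear":[0.253,0.418,0.884],"rotation":[-0.589,0,0.012],"grip":28},{"linear":[0.253,0.418,0.884],"rotation":[-0.589,0,0.012],"grip":28}]' 110; python3 -c "
from h import *
go((411.6,363.4,119.7,87))"
```

```text
time_s: 23.77
eef_pos: [413.8, 361.4, 119.9]
ee_rot: [0.513, -0.487, 0.514, 0.485]
force: [-0.3, -0.4, -0.4]
grip_width: 0.371
t 23.77 pos [413.8 361.4 119.9] jawyaw 86.8 q6 -1.01 tilt 0.1 F [-0.3 -0.4 -0.4] grip 0.371
(411.6, 363.4, 119.7, 87) lin [0.001, 0.008, 0.006] rot [-0.006, -0.003, 0.001] mm 3.0
```

```bash
python3 -m jog '[{"linear":[0,0,0],"rotation":[0,0,0],"grip":50},{"linear":[0,0,0],"rotation":[0,0,0],"grip":50},{"linear":[0,0,0],"rotation":[0,0,0],"grip":50},{"linear":[-0.05,0,0],"rotation":[0,0,0],"grip":50},{"linear":[-0.13,0,0],"rotation":[0,0,0],"grip":50},{"linear":[-0.22,0,0],"rotation":[0,0,0],"grip":50},{"linear":[-0.28,0,-0.05],"rotation":[0,0,0],"grip":60},{"linear":[-0.29,-0.02,-0.15],"rotation":[0.2,0,0],"grip":60},{"linear":[-0.29,-0.03,-0.27],"rotation":[0.4,0,0],"grip":60},{"linear":[-0.29,-0.04,-0.39],"rotation":[0.6,0,0],"grip":60},{"linear":[-0.29,-0.06,-0.51],"rotation":[0.8,0,0],"grip":60},{"linear":[-0.29,-0.08,-0.63],"rotation":[1,0,0],"grip":60},{"linear":[-0.29,-0.09,-0.75],"rotation":[1,0,0],"grip":60},{"linear":[-0.29,-0.1,-0.8],"rotation":[1,0,0],"grip":60}]' 60; python3 -c "
from h import *
go((530,0,200,30),(703,-44.2,160,-30.2));snap('side','e0s')"
```

```text
time_s: 24.93
eef_pos: [430.6, 117.0, 207.6]
ee_rot: [0.618, -0.344, 0.618, 0.342]
force: [-0.8, 0.1, 0.5]
grip_width: 0.703
t 24.93 pos [430.6 117.  207.6] jawyaw 58.0 q6 -1.01 tilt 0.15 F [-0.8  0.1  0.5] grip 0.703
(530, 0, 200, 30) lin [0.027, -0.488, -0.155] rot [0.978, -0.002, 0.005] mm 154.0
(703, -44.2, 160, -30.2) lin [0.161, -1.054, 0.026] rot [3.079, 0.001, 0.006] mm 320.0
```

View pics/e0s.png

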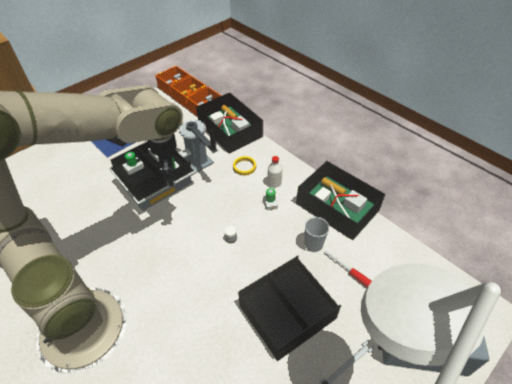

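The third valve stands in the tray's near compartment at (131,158). I go on to the last one at (271,197).

```bash
python3 -m jog '[{"linear":[0,-0.08,-0.02],"rotation":[0.2,0,0],"grip":60},{"linear":[0,-0.18,-0.05],"rotation":[0.4,0,0],"grip":60},{"linear":[0.01,-0.28,-0.09],"rotation":[0.6,0,0],"grip":60},{"linear":[0.02,-0.38,-0.12],"rotation":[0.8,0,0],"grip":60},{"linear":[0.027,-0.488,-0.155],"rotation":[0.978,0,0],"grip":60},{"linear":[0.027,-0.488,-0.155],"rotation":[0.978,0,0],"grip":60}]' 60; python3 -c "
from h import *
go((620,-20,190,0))"
```

```text
time_s: 25.48
eef_pos: [533.2, -4.5, 199.2]
ee_rot: [0.684, -0.181, 0.683, 0.178]
force: [0.0, -0.7, 0.0]
grip_width: 0.702
t 25.48 pos [533.2  -4.5 199.2] jawyaw 29.5 q6 -0.74 tilt 0.25 F [ 0.  -0.7  0. ] grip 0.702
(620, -20, 190, 0) lin [0.032, -0.187, 0.226] rot [1.029, 0.002, 0.008] mm 89.0
```

```bash
python3 -m jog '[{"linear":[0,-0.05,0.05],"rotation":[0.2,0,0],"grip":60},{"linear":[0.01,-0.09,0.1],"rotation":[0.4,0,0],"grip":60},{"linear":[0.02,-0.13,0.15],"rotation":[0.6,0,0],"grip":60},{"linear":[0.03,-0.16,0.2],"rotation":[0.8,0,0],"grip":60},{"linear":[0.032,-0.187,0.226],"rotation":[1,0,0],"grip":60},{"linear":[0.032,-0.187,0.226],"rotation":[1,0,0],"grip":60}]' 60; python3 -c "
from h import *
go((702.5,-44.2,130,-30.2))"
```

```text
time_s: 25.98
eef_pos: [621.0, -19.8, 189.0]
ee_rot: [0.708, -0.005, 0.706, 0.003]
force: [-0.1, 0.2, -0.3]
grip_width: 0.706
t 25.98 pos [621.  -19.8 189. ] jawyaw 0.7 q6 -0.23 tilt 0.24 F [-0.1  0.2 -0.3] grip 0.706
(702.5, -44.2, 130, -30.2) lin [0.198, -0.084, 0.27] rot [1.077, 0.006, 0.006] mm 104.0
```

```bash
python3 -m jog '[{"linear":[0.03,-0.02,0.05],"rotation":[0.2,0,0],"grip":60},{"linear":[0.06,-0.04,0.1],"rotation":[0.4,0,0],"grip":60},{"linear":[0.09,-0.06,0.16],"rotation":[0.6,0,0],"grip":60},{"linear":[0.13,-0.07,0.21],"rotation":[0.8,0,0],"grip":60},{"linear":[0.16,-0.08,0.25],"rotation":[1,0,0],"grip":60},{"linear":[0.19,-0.084,0.27],"rotation":[1,0.006,0.006],"grip":60},{"linear":[0.198,-0.084,0.27],"rotation":[1,0.006,0.006],"grip":60}]' 60
python3 - <<'E'
from h import *
go((702.5,-44.2,32,-30.2))
p,d=snap('side','e1s')
P=pts('side',d);hsv=cv2.cvtColor(p,cv2.COLOR_RGB2HSV)
g=((hsv[...,0]>50)&(hsv[...,0]<90)&(hsv[...,1]>90)&(P[...,2]>15)&(P[...,2]<185)).astype(np.uint8)
n,l,s,c=cv2.connectedComponentsWithStats(g)
for i in range(1,n):
    if s[i,4]>15 and c[i][0]<300: print(s[i,4],c[i].round(1),P[l==i].mean(0).round(1))
E
```

```text
time_s: 26.57
eef_pos: [702.1, -44.0, 128.0]
ee_rot: [0.686, 0.169, 0.687, -0.169]
force: [-0.2, -0.3, -1.0]
grip_width: 0.705
t 26.57 pos [702.1 -44.  128. ] jawyaw -27.7 q6 0.25 tilt 0.15 F [-0.2 -0.3 -1. ] grip 0.705
(702.5, -44.2, 32, -30.2) lin [0.32, 0.0, 0.002] rot [0.087, -0.005, 0.001] mm 96.0
122 [168.  164.8] [493.9 245.5 128.7]
78 [270.5 195.5] [696.1 -54.7  55.3]
```

View pics/e1s.png

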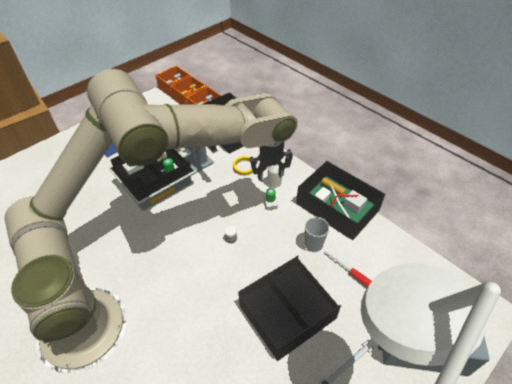

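Run:
```python
from h import *
p,d=ld('e1s');s=p[120:230,80:300]
cv2.imwrite('pics/e1z.png',cv2.cvtColor(cv2.resize(s,None,fx=3.6,fy=3.6,interpolation=cv2.INTER_CUBIC),cv2.COLOR_RGB2BGR))
```

```text
(no output)
```

View pics/e1z.png

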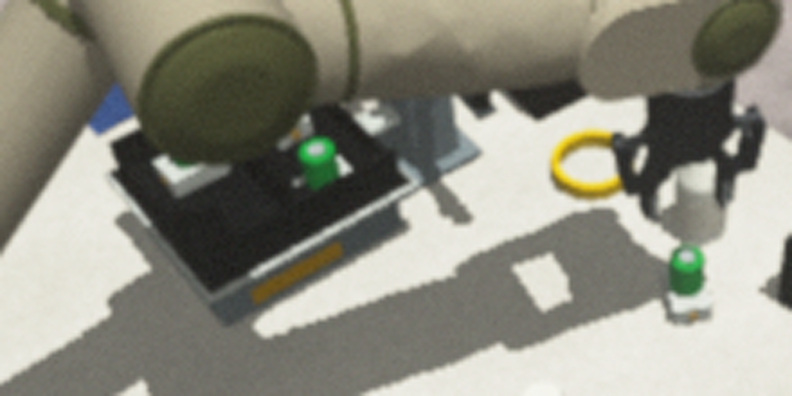

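The second valve is upright in the tray, with its coil at (168,165) in the full picture, and the last one is under the gripper. I grip it.

```bash
python3 -m jog '[{"linear":[0.05,0,0.002],"rotation":[0.087,0,0],"grip":60},{"linear":[0.11,0,0.002],"rotation":[0.087,0,0],"grip":60},{"linear":[0.18,0,0.002],"rotation":[0.087,0,0],"grip":60},{"linear":[0.25,0,0.002],"rotation":[0.087,0,0],"grip":60},{"linear":[0.3,0,0.002],"rotation":[0.087,0,0],"grip":60},{"linear":[0.32,0,0.002],"rotation":[0.087,0,0],"grip":60},{"linear":[0.32,0,0.002],"rotation":[0.087,0,0],"grip":60},{"linear":[0.32,0,0.002],"rotation":[0.087,0,0],"grip":28},{"linear":[0.32,0,0.002],"rotation":[0.087,0,0],"grip":28},{"linear":[0.32,0,0.002],"rotation":[0.087,0,0],"grip":28},{"linear":[0.32,0,0.002],"rotation":[0.087,0,0],"grip":28},{"linear":[0.32,0,0.002],"rotation":[0.087,0,0],"grip":28}]' 110; python3 -c "
from h import *
go((702,-44,195,-30),(550,0,195,-20),(440,70,195,-15))"
```

```text
time_s: 27.62
eef_pos: [702.9, -44.3, 34.7]
ee_rot: [0.683, 0.184, 0.682, -0.184]
force: [-0.1, -0.3, 7.2]
grip_width: 0.368
t 27.62 pos [702.9 -44.3  34.7] jawyaw -30.2 q6 0.3 tilt 0.05 F [-0.1 -0.3  7.2] grip 0.368
(702, -44, 195, -30) lin [-0.534, -0.001, -0.003] rot [-0.006, 0.002, -0.001] mm 160.0
(550, 0, 195, -20) lin [-0.535, -0.128, -0.514] rot [-0.355, 0.002, -0.0] mm 226.0
(440, 70, 195, -15) lin [-0.535, -0.111, -0.949] rot [-0.529, 0.002, -0.0] mm 328.0
```

```bash
python3 -m jog '[{"linear":[-0.05,0,0],"rotation":[0,0,0],"grip":28},{"linear":[-0.15,0,0],"rotation":[0,0,0],"grip":28},{"linear":[-0.27,0,0],"rotation":[0,0,0],"grip":28},{"linear":[-0.39,-0.01,-0.02],"rotation":[0,0,0],"grip":28},{"linear":[-0.48,-0.02,-0.07],"rotation":[-0.03,0,0],"grip":28},{"linear":[-0.53,-0.04,-0.15],"rotation":[-0.08,0,0],"grip":28},{"linear":[-0.535,-0.06,-0.25],"rotation":[-0.15,0,0],"grip":28},{"linear":[-0.535,-0.09,-0.36],"rotation":[-0.22,0,0],"grip":28},{"linear":[-0.535,-0.11,-0.47],"rotation":[-0.3,0,0],"grip":28},{"linear":[-0.535,-0.12,-0.58],"rotation":[-0.36,0,0],"grip":28},{"linear":[-0.535,-0.12,-0.69],"rotation":[-0.42,0,0],"grip":28},{"linear":[-0.535,-0.12,-0.8],"rotation":[-0.48,0,0],"grip":28},{"linear":[-0.535,-0.115,-0.89],"rotation":[-0.529,0,0],"grip":28},{"linear":[-0.535,-0.111,-0.94],"rotation":[-0.529,0,0],"grip":28},{"linear":[-0.535,-0.111,-0.949],"rotation":[-0.529,0,0],"grip":28}]' 110
python3 - <<'E'
from h import *
go((406.6,273.6,195,-3.2),(406.6,273.6,119.2,-3.2))
p,d=snap('top','e2');snap('side','e2s')
s=p[195:290,90:250]
cv2.imwrite('pics/e2z.png',cv2.cvtColor(cv2.resize(s,None,fx=5,fy=5,interpolation=cv2.INTER_CUBIC),cv2.COLOR_RGB2BGR))
E
```

```text
time_s: 28.87
eef_pos: [438.1, 71.3, 195.6]
ee_rot: [0.702, 0.092, 0.701, -0.092]
force: [0.2, -0.2, -2.9]
grip_width: 0.371
t 28.87 pos [438.1  71.3 195.6] jawyaw -14.9 q6 0.16 tilt 0.07 F [ 0.2 -0.2 -2.9] grip 0.371
(406.6, 273.6, 195, -3.2) lin [0.002, 0.625, -0.275] rot [-0.408, 0.002, -0.0] mm 205.0
(406.6, 273.6, 119.2, -3.2) lin [0.255, 0.625, -0.275] rot [-0.408, 0.002, -0.0] mm 219.0
```

View pics/e2z.png

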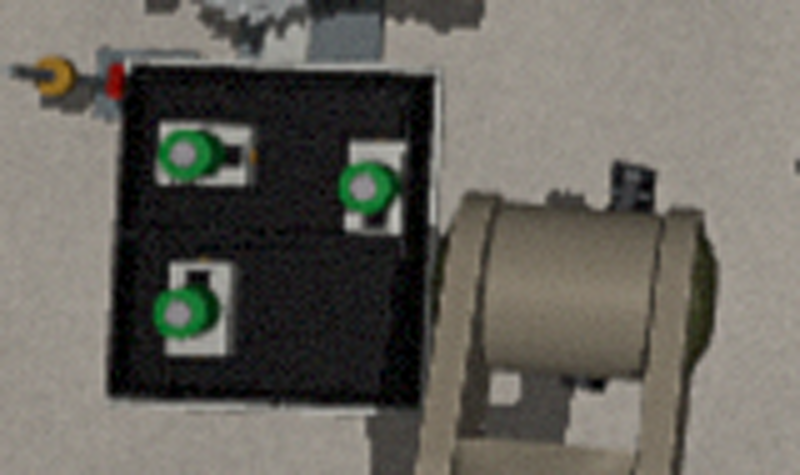

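View pics/e2s.png

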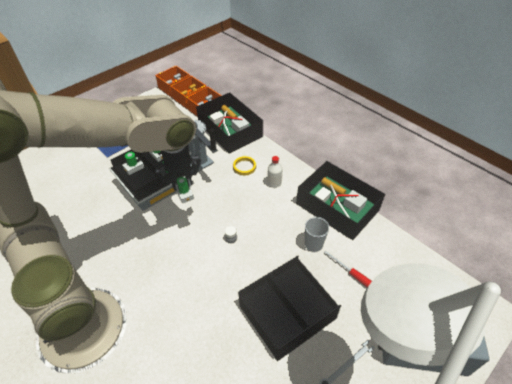

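Run:
```python
from h import *
p,d=ld('e2s');s=p[140:215,110:220]
cv2.imwrite('pics/e2sz.png',cv2.cvtColor(cv2.resize(s,None,fx=7,fy=7,interpolation=cv2.INTER_CUBIC),cv2.COLOR_RGB2BGR))
```

```text
(no output)
```

View pics/e2sz.png

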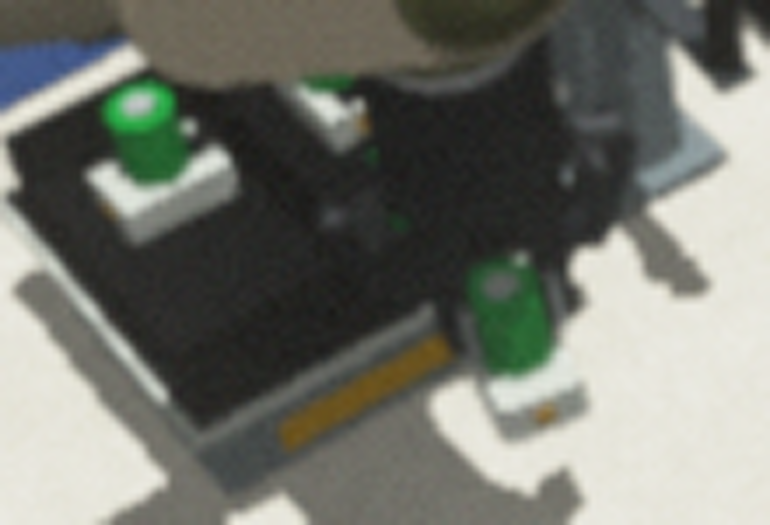

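Run:
```python
from h import *
p,d=ld('e2s');P=pts('side',d);hsv=cv2.cvtColor(p,cv2.COLOR_RGB2HSV)
m=np.zeros(d.shape,bool);m[176:194,175:191]=1
g=m&(hsv[...,0]>50)&(hsv[...,0]<90)&(hsv[...,1]>90)
print('coil z',np.percentile(P[g][:,2],[2,50,98]),P[g].mean(0))
m[:]=0;m[190:204,176:196]=1
b=m&(p.min(-1)>90)&(P[...,2]>60);q=P[b];print('block',len(q),np.percentile(q[:,2],[2,25,50,75,98]),q.mean(0))
print(np.where(m[190:204,176:196],P[190:204,176:196,2],0).round(0).astype(int))
```

```text
coil z [ 79.82369121 219.70774075 232.74699672] [434.4232074   59.78491459 217.9224053 ]
block 146 [163.10372466 174.26424604 182.61847636 185.35774033 191.83661776] [426.09646336  37.43565043 192.02351024]
[[ 205  206  205  203  201  203  207  203  203  203  199  195  193  187
   185   -3   -5   -4   -4    1]
 [ 166  204  202  201  197  196  198  201  199  196  195  193  187  184
   181  186    4    3   -5    1]
 [   4  192  181  185  191  194  195  192  192  193  191  187  184  188
   185  182    3   -2    0    1]
 [  -3  166  184  186  187  188  186  189  189  189  187  184  188  188
   185  184  186    0    4   -1]
 [  -2    0  177  185  183  182  187  186  185  184  183  183  184  189
   184  183  186  186    0   -2]
 [  -5   -3  167  183  183  185  183  187  183  183  185  184  184  185
   181  182  183  185   -1    0]
 [  -1   -2   -4  174  183  185  189  185  185  183  186  185  183  183
   178  183  181  177    1    0]
 [  -1   -1    0  169  182  187  185  188  187  185  181  180  186  180
   180  175  176  174   -1   -4]
 [  -3   -5   -3    1  177  184  183  186  187  182  181  179  176  177
   174  173  169  173  163    0]
 [   0    0   -2   -4  170  183  184  181  181  178  174  172  175  175
   171  167  164  166  163   -3]
 [  -3    2    1   -4    1 1095  178  178  178  173  175  175  172  167
   167  167    1    0    1   -1]
 [  -1   -1    0   -2   -6  169  172  174  171  171  164  164  164  162
    -2    0   -1    1   -2   -3]
 [  -4   -1   -6   -5 1095   -2  169  168  164  163  167    5   -3   -2
    -1   -3   -3   -2    1    3]
 [   0   -1   -1    0    4   -1  165  163  161    0   -3   -4    2   -3
     2   -2   -3   -4    0   -1]]
```

The held block's top is level at about 185 mm, as expected, so it hasn't slipped. I place it.

```bash
python3 -m jog '[{"linear":[-0.01,0.04,-0.02],"rotation":[-0.03,0,0],"grip":28},{"linear":[-0.015,0.12,-0.05],"rotation":[-0.08,0,0],"grip":28},{"linear":[-0.015,0.22,-0.1],"rotation":[-0.15,0,0],"grip":28},{"linear":[-0.015,0.33,-0.145],"rotation":[-0.22,0,0],"grip":28},{"linear":[-0.015,0.44,-0.19],"rotation":[-0.3,0,0],"grip":28},{"linear":[-0.01,0.54,-0.235],"rotation":[-0.37,0,0],"grip":28},{"linear":[0,0.6,-0.265],"rotation":[-0.408,0,0],"grip":28},{"linear":[0.002,0.625,-0.275],"rotation":[-0.408,0,0],"grip":28},{"linear":[0.03,0.625,-0.275],"rotation":[-0.408,0,0],"grip":28},{"linear":[0.09,0.625,-0.275],"rotation":[-0.408,0,0],"grip":28},{"linear":[0.16,0.625,-0.275],"rotation":[-0.408,0,0],"grip":28},{"linear":[0.22,0.625,-0.275],"rotation":[-0.408,0,0],"grip":28},{"linear":[0.25,0.625,-0.275],"rotation":[-0.408,0,0],"grip":28},{"linear":[0.256,0.625,-0.275],"rotation":[-0.408,0,0],"grip":28},{"linear":[0.256,0.625,-0.275],"rotation":[-0.408,0,0],"grip":28}]' 110; python3 -c "
from h import *
go((406.6,273.6,118.7,-3.2),(406.6,273.6,230,-3.2))"
```

```text
time_s: 30.22
eef_pos: [409.7, 271.3, 118.8]
ee_rot: [0.708, 0.02, 0.706, -0.021]
force: [0.1, 1.0, -2.2]
grip_width: 0.37
t 30.22 pos [409.7 271.3 118.8] jawyaw -3.4 q6 0.41 tilt 0.13 F [ 0.1  1.  -2.2] grip 0.37
(406.6, 273.6, 118.7, -3.2) lin [0.0, 0.007, -0.011] rot [-0.006, 0.004, 0.002] mm 4.0
(406.6, 273.6, 230, -3.2) lin [-0.371, 0.007, -0.01] rot [-0.006, 0.004, 0.002] mm 111.0
```

```bash
python3 -m jog '[{"linear":[0.002,0,0],"rotation":[0,0,0],"grip":28},{"linear":[0.002,0,0],"rotation":[0,0,0],"grip":50},{"linear":[0.002,0,0],"rotation":[0,0,0],"grip":50},{"linear":[0.002,0,0],"rotation":[0,0,0],"grip":50},{"linear":[-0.05,0,0],"rotation":[0,0,0],"grip":50},{"linear":[-0.13,0,0],"rotation":[0,0,0],"grip":50},{"linear":[-0.22,0,0],"rotation":[0,0,0],"grip":50},{"linear":[-0.32,-0.04,0],"rotation":[0,0,0],"grip":50},{"linear":[-0.38,-0.14,0],"rotation":[0,0,0],"grip":50},{"linear":[-0.4,-0.26,0],"rotation":[0,0,0],"grip":50},{"linear":[-0.42,-0.38,0],"rotation":[0,0,0],"grip":50},{"linear":[-0.44,-0.5,0],"rotation":[0,0,0],"grip":50},{"linear":[-0.44,-0.62,0],"rotation":[0,0,0],"grip":50},{"linear":[-0.44,-0.74,0],"rotation":[0,0,0],"grip":50},{"linear":[-0.44,-0.86,0],"rotation":[0,0,0],"grip":50},{"linear":[-0.44,-0.98,0],"rotation":[0,0,0],"grip":50},{"linear":[-0.44,-1,0],"rotation":[0,0,0],"grip":50}]' 60
python3 - <<'E'
from h import *
go((406,-50,250,-3))
p,d=snap('top','f1');q,e=snap('side','f1s')
cv2.imwrite('pics/f1z.png',cv2.cvtColor(cv2.resize(p[165:285,85:200],None,fx=5,fy=5,interpolation=cv2.INTER_CUBIC),cv2.COLOR_RGB2BGR))
cv2.imwrite('pics/f1sz.png',cv2.cvtColor(cv2.resize(q[100:215,100:235],None,fx=5,fy=5,interpolation=cv2.INTER_CUBIC),cv2.COLOR_RGB2BGR))
E
```

```text
time_s: 31.63
eef_pos: [391.6, -32.2, 251.2]
ee_rot: [0.708, 0.021, 0.706, -0.023]
force: [-1.1, 1.4, -0.4]
grip_width: 0.59
t 31.63 pos [391.6 -32.2 251.2] jawyaw -3.6 q6 -0.32 tilt 0.21 F [-1.1  1.4 -0.4] grip 0.59
(406, -50, 250, -3) lin [0.004, -0.056, 0.052] rot [-0.022, 0.005, 0.005] mm 23.0
```

View pics/f1z.png

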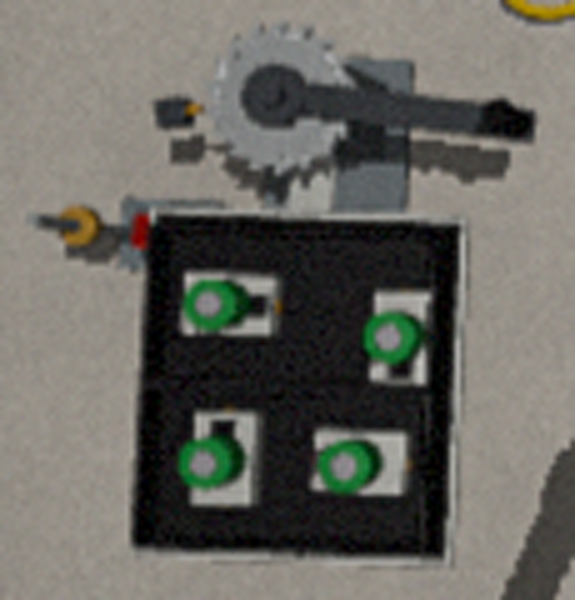

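View pics/f1sz.png

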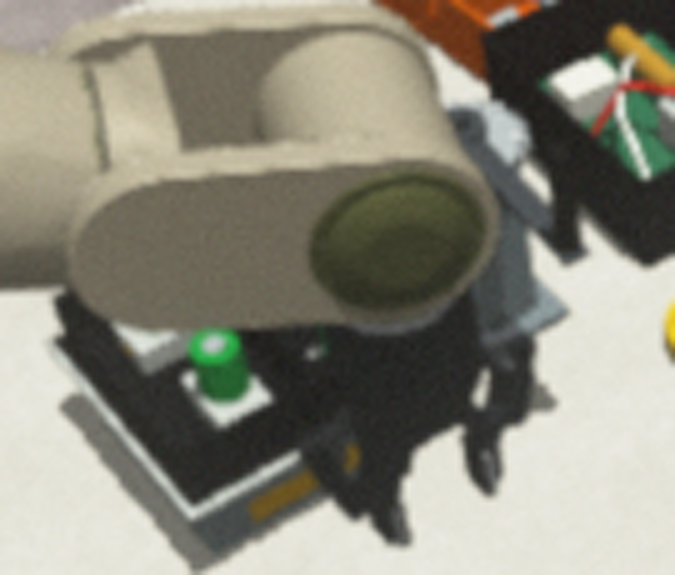

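View pics/f1s.png

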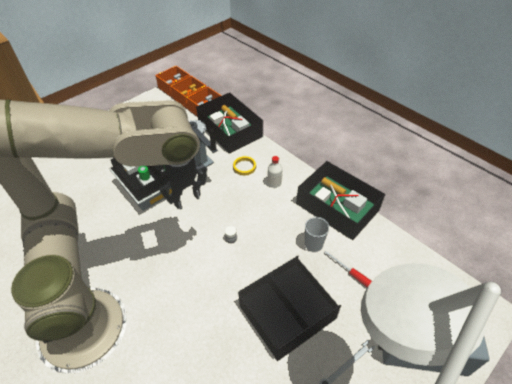

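All four valves stand in the tray in the top view, with coils near (127,226), (163,232), (127,257) and (154,258), and the tray is square on the platform. I move the arm out of the side view to measure the gauge.

```bash
python3 -m jog '[{"linear":[0,-0.1,0],"rotation":[0,0,0],"grip":60},{"linear":[0,-0.23,0.02],"rotation":[0,0,0],"grip":60},{"linear":[0,-0.36,0.04],"rotation":[0,0,0],"grip":60},{"linear":[0,-0.49,0.05],"rotation":[0,0,0],"grip":60},{"linear":[0,-0.62,0.06],"rotation":[0,0,0],"grip":60},{"linear":[0,-0.75,0.08],"rotation":[0,0,0],"grip":60},{"linear":[0,-0.88,0.1],"rotation":[0,0,0],"grip":60},{"linear":[0,-0.95,0.1],"rotation":[0,0,0],"grip":60}]' 60
python3 - <<'E'
from h import *
go((406,-50,250,-3))
tp=[];td=[];sp=[];sd=[]
for i in range(5):
    p,d=capture('top');tp.append(p);td.append(d);p,d=capture('side');sp.append(p);sd.append(d)
def avg(pp,dd,fn):
    p=np.mean(pp,0);d=np.median(dd,0);np.savez('/tmp/'+fn,p=p.astype(np.uint8),d=d.astype(np.float32));return p.astype(np.uint8),d
p,d=avg(tp,td,'g1');q,e=avg(sp,sd,'g1s')
cv2.imwrite('pics/g1s.png',q[...,::-1])
P=pts('top',d);z=P[...,2]
hsv=cv2.cvtColor(p,cv2.COLOR_RGB2HSV)
g=((hsv[...,0]>50)&(hsv[...,0]<90)&(hsv[...,1]>90)&(z>15)&(z<185)).astype(np.uint8)
n,l,s,c=cv2.connectedComponentsWithStats(g)
for i in range(1,n):
    if s[i,4]>15: 
        t=(l==i); cx,cy=P[t&(z>np.percentile(z[t],60))].mean(0)[:2]; print(s[i,4],c[i].round(1),P[t].mean(0).round(1),np.percentile(z[t],[10,50,90]).round(0))
for nm,dd,pp,box in(('top',d,p,(195,225,90,122)),('side',e,q,(110,190,130,210))):
    Q=pts(nm,dd);h=cv2.cvtColor(pp,cv2.COLOR_RGB2HSV);sub=np.zeros(dd.shape,bool);sub[box[0]:box[1],box[2]:box[3]]=1
    H=h[...,0].astype(int);S=h[...,1]
    for k,mm in(('red',sub&(S>110)&((H<8)|(H>172))),('brass',sub&(S>110)&(H>10)&(H<25))):
        v,u=np.where(mm)
        if len(u): print(nm,k,len(u),u.min(),u.max(),v.min(),v.max(),Q[mm].mean(0).round(1),np.percentile(Q[mm][:,2],[5,25,50,75,95]).round(1))
cv2.imwrite('pics/g1sz.png',cv2.resize(q[90:190,110:230],None,fx=6,fy=6,interpolation=cv2.INTER_CUBIC)[...,::-1])
E
```

```text
time_s: 32.4
eef_pos: [404.9, -317.9, 251.0]
ee_rot: [0.708, 0.022, 0.706, -0.023]
force: [-0.2, -0.2, -1.1]
grip_width: 0.707
t 32.4 pos [ 404.9 -317.9  251. ] jawyaw -3.6 q6 -0.83 tilt 0.16 F [-0.2 -0.2 -1.1] grip 0.707
(406, -50, 250, -3) lin [0.002, 0.891, -0.052] rot [-0.02, 0.005, 0.003] mm 268.0
1301 [298.5 125.1] [ 856.4 -218.7   33. ] [30. 32. 35.]
1267 [136.  129.2] [856.4 354.2  32.5] [30. 32. 35.]
83 [128.3 225.3] [517.2 351.4 143.8] [124. 149. 151.]
83 [163.  232.2] [492.3 240.7 141.3] [122. 149. 152.]
92 [126.5 256.8] [416.6 358.7 139.5] [121. 149. 151.]
79 [154.5 257.6] [412.  267.9 146. ] [134. 149. 151.]
top red 27 111 117 208 223 [564.8 417.1  89.6] [ 74.6  76.4  78.2 100.5 125.7]
top brass 44 97 105 206 213 [569.6 440.6 138.6] [132.6 137.4 139.3 140.7 142.1]
side brass 33 151 195 112 130 [586.8 439.9 131. ] [ 80.7 134.6 138.1 139.4 151.6]
```

View pics/g1sz.png

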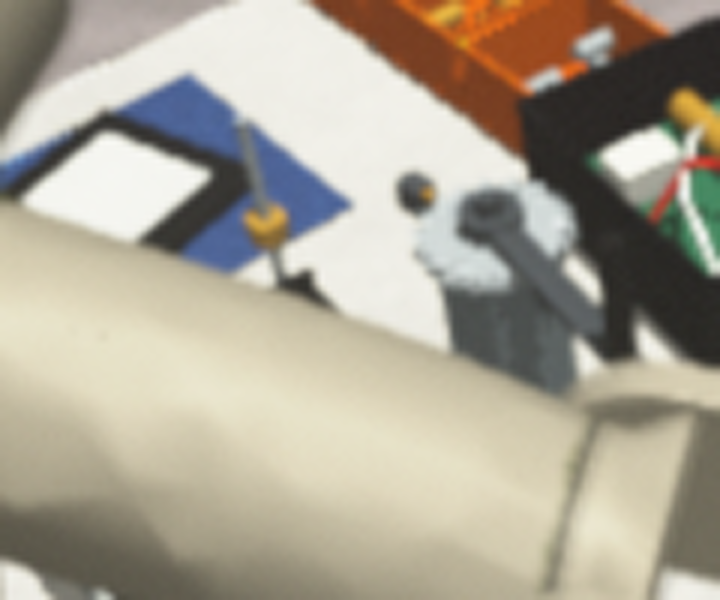

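Run:
```python
from h import *
def raydir(name,u,v):
    c=calibration(name);K=np.array(c['intrinsics']);T=np.array(c['world_from_camera'])
    r=T[:3,:3]@np.array([(u-K[0,2])/K[0,0],-(v-K[1,2])/K[1,1],-1]);return T[:3,3],r/np.linalg.norm(r)
def project(name,X):
    c=calibration(name);K=np.array(c['intrinsics']);T=np.linalg.inv(np.array(c['world_from_camera']))
    q=T[:3,:3]@X+T[:3,3];return K[0,0]*q[0]/-q[2]+K[0,2],K[1,1]*-q[1]/-q[2]+K[1,2]
q,e=ld('g1s');p,d=ld('g1')
for nm,im,dd,(a,b,c,f) in(('top',p,d,(200,220,92,110)),('side',q,e,(115,140,145,165))):
    h=cv2.cvtColor(im,cv2.COLOR_RGB2HSV);H=h[...,0].astype(int);m=np.zeros(dd.shape,bool);m[a:b,c:f]=1
    m&=(h[...,1]>90)&(H>8)&(H<28)
    v,u=np.where(m);Z=pts(nm,dd)[...,2]
    print(nm,len(u),u.min(),u.max(),v.min(),v.max(),u.mean(),v.mean());print(np.where(m,Z,0)[v.min():v.max()+1,u.min():u.max()+1].round(0).astype(int))
# predicted collar pixel extents for candidate mids, at axis XY
for xy in ((569,440),(566,438),(571,441)):
  for mid in(124,128,132,136,140):
    P=[np.array([xy[0]+13*np.cos(t),xy[1]+13*np.sin(t),mid+s]) for t in np.linspace(0,6.28,40) for s in(-8,8)]
    for nm in('top','side'):
        U=np.array([project(nm,x) for x in P]);print(xy,mid,nm,U.min(0).round(1),U.max(0).round(1))
```

```text
top 48 97 105 206 213 100.89583333333333 209.72916666666666
[[  0   0  -1 139  -2   0   0   0   0]
 [  3 141 141 143 140 142 133   0   0]
 [141 139 141 140 141 139 141 133   0]
 [  0   0   0   0 139 138 141 133   0]
 [  0   0   0   0 142 142 138 135 126]
 [137 140 149 137 141 140 142 136   0]
 [  0 136 141 139 139 138 137 127   0]
 [  0 140 141 137 140 138 132   0   0]]
side 33 151 157 125 130 154.0909090909091 127.39393939393939
[[133 140   0   0 138 137   0]
 [138 139 141 141 140 139 140]
 [139 138 139 139 138 138 136]
 [  0 139 139 138 138 135 133]
 [  0 134 134 137 135 134   0]
 [  0   0 128 131 130 130   0]]
(569, 440) 124 top [ 97.9 206.1] [107.5 214.3]
(569, 440) 124 side [150.8 125.7] [158.6 133.4]
(569, 440) 128 top [ 97.4 206.1] [107.1 214.3]
(569, 440) 128 side [150.5 124.8] [158.4 132.6]
(569, 440) 132 top [ 97. 206.] [106.7 214.2]
(569, 440) 132 side [150.3 124. ] [158.2 131.8]
(569, 440) 136 top [ 96.5 206. ] [106.3 214.2]
(569, 440) 136 side [150.1 123.2] [158. 131.]
(569, 440) 140 top [ 96.1 205.9] [105.9 214.1]
(569, 440) 140 side [149.9 122.3] [157.8 130.1]
(566, 43
[... 239 characters left out ...]
32 side [149.9 124.6] [157.8 132.4]
(566, 438) 136 top [ 97.1 206.9] [106.9 215.1]
(566, 438) 136 side [149.7 123.8] [157.6 131.6]
(566, 438) 140 top [ 96.7 206.8] [106.5 215.1]
(566, 438) 140 side [149.5 122.9] [157.4 130.7]
(571, 441) 124 top [ 97.5 205.5] [107.2 213.7]
(571, 441) 124 side [151.1 125.3] [158.9 133. ]
(571, 441) 128 top [ 97.1 205.5] [106.8 213.7]
(571, 441) 128 side [150.8 124.5] [158.7 132.2]
(571, 441) 132 top [ 96.7 205.4] [106.4 213.6]
(571, 441) 132 side [150.6 123.7] [158.5 131.4]
(571, 441) 136 top [ 96.2 205.3] [106.  213.6]
(571, 441) 136 side [150.4 122.8] [158.3 130.6]
(571, 441) 140 top [ 95.8 205.3] [105.6 213.5]
(571, 441) 140 side [150.2 122. ] [158.  129.8]
```

Run:
```python
from h import *
go((500,-80,310,-9),(621.5,149.5,310,-9))
d=ld('g1')[1];P=pts('top',d);z=P[...,2]
m=np.zeros(d.shape,bool);m[175:200,175:196]=1
t=m&(z>262)&(z<275);print('handle',t.sum(),P[t].mean(0).round(1))
v,u=np.where(t);print(ray('top',(u.min()+u.max())/2,(v.min()+v.max())/2,268).round(1))
m[:]=0;m[170:200,125:155]=1
t=m&(z>190)&(z<215);v,u=np.where(t);print('hub',t.sum(),np.median(z[t]),P[t].mean(0).round(1),ray('top',(u.min()+u.max())/2,(v.min()+v.max())/2,np.median(z[t])).round(1))
```

```text
t 32.9 pos [ 404.3 -314.8  251.8] jawyaw -3.5 q6 -0.83 tilt 0.18 F [-0.   0.1  0.5] grip 0.704
(500, -80, 310, -9) lin [-0.194, 0.8, 0.271] rot [0.192, 0.006, 0.003] mm 260.0
(621.5, 149.5, 310, -9) lin [-0.195, 1.589, 0.629] rot [0.192, 0.006, 0.003] mm 516.0
handle 30 [623.  150.7 267.7]
[622.2 150.9 268. ]
hub 22 195.23626760094294 [646.2 304.4 195. ] [645.8 304.1 195.2]
```

```bash
python3 -m jog '[{"linear":[-0.05,0.05,0.01],"rotation":[0.05,0,0],"grip":60},{"linear":[-0.1,0.15,0.04],"rotation":[0.1,0,0],"grip":60},{"linear":[-0.15,0.27,0.08],"rotation":[0.15,0,0],"grip":60},{"linear":[-0.19,0.39,0.12],"rotation":[0.192,0,0],"grip":60},{"linear":[-0.194,0.5,0.16],"rotation":[0.192,0,0],"grip":60},{"linear":[-0.194,0.61,0.2],"rotation":[0.192,0,0],"grip":60},{"linear":[-0.194,0.72,0.24],"rotation":[0.192,0,0],"grip":60},{"linear":[-0.194,0.8,0.271],"rotation":[0.192,0,0],"grip":60},{"linear":[-0.194,0.8,0.271],"rotation":[0.192,0,0],"grip":60}]' 60; python3 -c "
from h import *
go((622.5,150.8,310,-8.7))"
```

```text
time_s: 33.65
eef_pos: [500.9, -76.0, 310.1]
ee_rot: [0.706, 0.054, 0.704, -0.054]
force: [0.3, 0.3, 0.1]
grip_width: 0.705
t 33.65 pos [500.9 -76.  310.1] jawyaw -8.7 q6 -0.23 tilt 0.2 F [0.3 0.3 0.1] grip 0.705
(622.5, 150.8, 310, -8.7) lin [0.001, 0.809, 0.286] rot [-0.001, 0.007, 0.0] mm 257.0
```

```bash
python3 -m jog '[{"linear":[0,0.08,0.03],"rotation":[0,0,0],"grip":60},{"linear":[0,0.19,0.067],"rotation":[0,0,0],"grip":60},{"linear":[0,0.3,0.106],"rotation":[0,0,0],"grip":60},{"linear":[0,0.41,0.145],"rotation":[0,0,0],"grip":60},{"linear":[0,0.52,0.184],"rotation":[0,0,0],"grip":60},{"linear":[0,0.63,0.223],"rotation":[0,0.007,0],"grip":60},{"linear":[0,0.73,0.258],"rotation":[0,0.007,0],"grip":60},{"linear":[0,0.79,0.279],"rotation":[0,0.007,0],"grip":60},{"linear":[0,0.809,0.286],"rotation":[0,0.007,0],"grip":60},{"linear":[0,0.809,0.286],"rotation":[0,0.007,0],"grip":60},{"linear":[0,0.809,0.286],"rotation":[0,0.007,0],"grip":60}]' 60; python3 -c "
from h import *
go((622.5,150.8,270,-8.7),(622.5,150.8,226,-8.7));snap('side','h1s')"
```

```text
time_s: 34.57
eef_pos: [622.3, 150.1, 310.4]
ee_rot: [0.705, 0.054, 0.705, -0.054]
force: [0.1, -0.5, 0.1]
grip_width: 0.702
t 34.57 pos [622.3 150.1 310.4] jawyaw -8.7 q6 0.21 tilt 0.03 F [ 0.1 -0.5  0.1] grip 0.702
(622.5, 150.8, 270, -8.7) lin [0.135, 0.003, 0.0] rot [-0.001, -0.0, 0.001] mm 40.0
(622.5, 150.8, 226, -8.7) lin [0.281, 0.003, 0.0] rot [-0.001, -0.0, 0.001] mm 84.0
```

View pics/h1s.png

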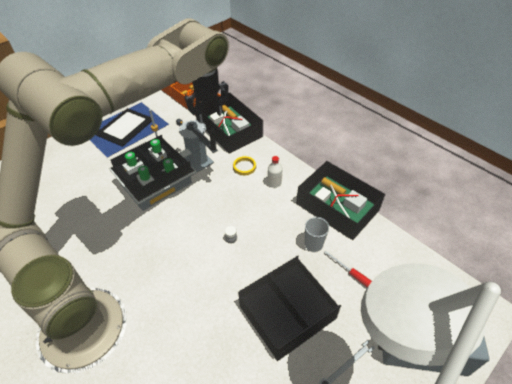

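Four valves stand in the tray around (130..170,145..175), and the gripper is above the lever handle at (208,140). I lower it and grip.

```bash
python3 -m jog '[{"linear":[0.04,0.003,0],"rotation":[0,0,0],"grip":60},{"linear":[0.1,0.003,0],"rotation":[0,0,0],"grip":60},{"linear":[0.16,0.003,0],"rotation":[0,0,0],"grip":60},{"linear":[0.22,0.003,0],"rotation":[0,0,0],"grip":60},{"linear":[0.265,0.003,0],"rotation":[0,0,0],"grip":60},{"linear":[0.281,0.003,0],"rotation":[0,0,0],"grip":60},{"linear":[0.281,0.003,0],"rotation":[0,0,0],"grip":60},{"linear":[0.281,0.003,0],"rotation":[0,0,0],"grip":12},{"linear":[0.281,0.003,0],"rotation":[0,0,0],"grip":12},{"linear":[0.281,0.003,0],"rotation":[0,0,0],"grip":12},{"linear":[0.281,0.003,0],"rotation":[0,0,0],"grip":12},{"linear":[0.281,0.003,0],"rotation":[0,0,0],"grip":12},{"linear":[0.281,0.003,0],"rotation":[0,0,0],"grip":12},{"linear":[0.281,0.003,0],"rotation":[0,0,0],"grip":12}]' 40
cat >> h.py <<'E'
A=np.array([646.,304.3])
def lev():
    s=sense();p=s['eef_pos'];v=p[:2]-A
    th=np.deg2rad((np.rad2deg(np.arctan2(v[1],v[0]))+93.2))+.25
    q=s['ee_rot'];R=Ro.from_quat([q[1],q[2],q[3],q[0]]).as_matrix();yaw=np.arctan2(R[1,2],R[0,2])
    print('theta',round(th,3),'r',np.hypot(*v).round(1),'F',s['force'].round(1),'z',p[2].round(1),'t',round(s['time_s'],2),'grip',round(s['grip_width'],3))
    def row(t):
        ph=np.deg2rad(-93.2)+t-.25;tgt=np.array([*(A+155*np.array([np.cos(ph),np.sin(ph)])),226.])
        a=ph+np.pi/2;x=np.array([0,0,-1.]);z=np.array([np.cos(a),np.sin(a),0])
        Rt=np.stack([x,np.cross(z,x),z],1);rv=Ro.from_matrix(R.T@Rt).as_rotvec()/.5
        L=R.T@(tgt-p)/300;print(round(t,3),'lin',L.round(3).tolist(),'rot',rv.round(3).tolist())
    return row
E
python3 -c "
from h import *
r=lev()
for t in(.12,.06,.02,.01): r(t)"
```

```text
time_s: 35.78
eef_pos: [622.9, 150.4, 227.5]
ee_rot: [0.706, 0.054, 0.704, -0.054]
force: [1.1, -1.4, 6.1]
grip_width: 0.198
theta 0.157 r 155.6 F [ 1.1 -1.4  6.1] z 227.5 t 35.78 grip 0.198
0.12 lin [0.005, 0.002, -0.019] rot [0.065, 0.005, 0.0]
0.06 lin [0.005, 0.004, -0.05] rot [0.185, 0.005, 0.0]
0.02 lin [0.005, 0.007, -0.07] rot [0.265, 0.005, 0.0]
0.01 lin [0.005, 0.007, -0.076] rot [0.285, 0.005, 0.0]
```

```bash
python3 -m jog '[{"linear":[0,0.001,-0.01],"rotation":[0.03,0,0],"grip":12},{"linear":[0,0.002,-0.025],"rotation":[0.09,0,0],"grip":12},{"linear":[0,0.004,-0.04],"rotation":[0.14,0,0],"grip":12},{"linear":[0,0.005,-0.055],"rotation":[0.2,0,0],"grip":12},{"linear":[0,0.006,-0.066],"rotation":[0.25,0,0],"grip":12},{"linear":[0,0.007,-0.073],"rotation":[0.265,0,0],"grip":12},{"linear":[0,0.007,-0.073],"rotation":[0.265,0,0],"grip":12}]' 40;python3 -c "
from h import *
r=lev()
for t in(.01,.08,.14,.2,.26,.32,.38,.44,.485): r(t)"
```

```text
time_s: 36.37
eef_pos: [601.1, 155.5, 227.5]
ee_rot: [0.701, 0.1, 0.699, -0.101]
force: [-3.5, -4.3, 2.4]
grip_width: 0.196
theta 0.013 r 155.5 F [-3.5 -4.3  2.4] z 227.5 t 36.37 grip 0.196
0.01 lin [0.005, 0.002, -0.001] rot [0.019, 0.004, 0.002]
0.08 lin [0.005, 0.002, 0.035] rot [-0.121, 0.004, 0.002]
0.14 lin [0.005, 0.005, 0.066] rot [-0.241, 0.004, 0.002]
0.2 lin [0.005, 0.01, 0.096] rot [-0.361, 0.004, 0.002]
0.26 lin [0.005, 0.016, 0.126] rot [-0.481, 0.004, 0.002]
0.32 lin [0.005, 0.025, 0.156] rot [-0.601, 0.004, 0.002]
0.38 lin [0.005, 0.035, 0.186] rot [-0.721, 0.004, 0.003]
0.44 lin [0.005, 0.047, 0.214] rot [-0.841, 0.004, 0.003]
0.485 lin [0.005, 0.057, 0.235] rot [-0.931, 0.004, 0.003]
```

```bash
python3 -m jog '[{"linear":[0,0,0.015],"rotation":[-0.05,0,0],"grip":12},{"linear":[0,0.002,0.035],"rotation":[-0.121,0,0],"grip":12},{"linear":[0,0.005,0.066],"rotation":[-0.241,0,0],"grip":12},{"linear":[0,0.01,0.096],"rotation":[-0.361,0,0],"grip":12},{"linear":[0,0.016,0.126],"rotation":[-0.481,0,0],"grip":12},{"linear":[0,0.025,0.156],"rotation":[-0.601,0,0],"grip":12},{"linear":[0,0.035,0.186],"rotation":[-0.721,0,0],"grip":12},{"linear":[0,0.047,0.214],"rotation":[-0.841,0,0],"grip":12},{"linear":[0,0.055,0.23],"rotation":[-0.92,0,0],"grip":12},{"linear":[0,0.057,0.235],"rotation":[-0.931,0,0],"grip":12},{"linear":[0,0.057,0.235],"rotation":[-0.931,0,0],"grip":12},{"linear":[0,0.057,0.235],"rotation":[-0.931,0,0],"grip":12}]' 40;cat >> h.py <<'E'
def lift(fn):
    a=[capture('top') for _ in range(3)]
    p=a[-1][0];d=np.median([x[1] for x in a],0);P=pts('top',d);z=P[...,2]
    np.savez('/tmp/'+fn,p=p,d=d)
    hsv=cv2.cvtColor(p,cv2.COLOR_RGB2HSV)
    g=((hsv[...,0]>50)&(hsv[...,0]<90)&(hsv[...,1]>90)&(z>100)&(z<260)).astype(np.uint8)
    n,l,s,c=cv2.connectedComponentsWithStats(g)
    for i in range(1,n):
        if s[i,4]>15: t=l==i;print('  valve',s[i,4],c[i].round(1),P[t].mean(0)[:2].round(0),'top',np.percentile(z[t],80).round(1))
    # floor of tray: dark region between valves, platform frame
    R=np.array([[np.cos(np.deg2rad(-3.2)),np.sin(np.deg2rad(-3.2))],[-np.sin(np.deg2rad(-3.2)),np.cos(np.deg2rad(-3.2))]])
    q=(P[...,:2]-np.array([462,315.5]))@R.T
    m=(abs(q[...,0])<4)&(abs(q[...,1])<85)&(z>100)&(z<230);print('  rib top z',np.median(z[m]).round(1),m.sum(),'rise',(np.median(z[m])-125).round(1))
    H=hsv[...,0].astype(int);sub=np.zeros(d.shape,bool);sub[195:225,95:122]=1
    r=sub&(hsv[...,1]>110)&((H<8)|(H>172));b=sub&(hsv[...,1]>90)&(H>8)&(H<28)
    if r.sum():print('  red z',np.median(z[r]).round(1),r.sum(),P[r].mean(0).round(0))
    if b.sum():print('  brass z',np.median(z[b]).round(1),b.sum())
E
python3 -c "
from h import *
r=lev()
for t in(.485,.42,.36,.3,.24,.18,.12,.06,.015,.005): r(t)
lift('i1')"
```

```text
time_s: 37.37
eef_pos: [673.4, 150.7, 227.5]
ee_rot: [0.704, -0.064, 0.704, 0.062]
force: [-3.2, -8.2, 2.8]
grip_width: 0.202
theta 0.483 r 156.1 F [-3.2 -8.2  2.8] z 227.5 t 37.37 grip 0.202
0.485 lin [0.005, 0.004, 0.001] rot [-0.001, -0.001, 0.007]
0.42 lin [0.005, 0.005, -0.032] rot [0.129, -0.001, 0.007]
0.36 lin [0.005, 0.008, -0.063] rot [0.249, -0.0, 0.007]
0.3 lin [0.005, 0.012, -0.094] rot [0.369, -0.0, 0.007]
0.24 lin [0.005, 0.019, -0.124] rot [0.489, 0.0, 0.007]
0.18 lin [0.005, 0.027, -0.154] rot [0.609, 0.0, 0.007]
0.12 lin [0.005, 0.038, -0.183] rot [0.729, 0.001, 0.007]
0.06 lin [0.005, 0.049, -0.212] rot [0.849, 0.001, 0.007]
0.015 lin [0.005, 0.059, -0.233] rot [0.939, 0.001, 0.007]
0.005 lin [0.005, 0.062, -0.237] rot [0.959, 0.001, 0.007]
  valve 83 [127.4 225.3] [517. 351.] top 161.5
  valve 90 [126.1 256.8] [418. 356.] top 160.8
  valve 19 [149.1 257.7] [413. 282.] top 161.4
  rib top z 135.0 91 rise 10.0
  red z 89.4 27 [563. 417. 100.]
  brass z 139.4 54
```

```bash
python3 -m jog '[{"linear":[0,0.004,-0.015],"rotation":[0.06,0,0],"grip":12},{"linear":[0,0.005,-0.032],"rotation":[0.129,0,0],"grip":12},{"linear":[0,0.008,-0.063],"rotation":[0.249,0,0],"grip":12},{"linear":[0,0.012,-0.094],"rotation":[0.369,0,0],"grip":12},{"linear":[0,0.019,-0.124],"rotation":[0.489,0,0],"grip":12},{"linear":[0,0.027,-0.154],"rotation":[0.609,0,0],"grip":12},{"linear":[0,0.038,-0.183],"rotation":[0.729,0,0],"grip":12},{"linear":[0,0.049,-0.212],"rotation":[0.849,0,0.005],"grip":12},{"linear":[0,0.057,-0.228],"rotation":[0.92,0,0.007],"grip":12},{"linear":[0,0.06,-0.235],"rotation":[0.949,0,0.007],"grip":12},{"linear":[0,0.06,-0.235],"rotation":[0.949,0,0.007],"grip":12}]' 40
python3 -c "
from h import *
r=lev()
for t in(.01,.06,.12,.18,.24,.3,.36,.42,.46,.485): r(t)
lift('i2')"
```

```text
time_s: 38.43
eef_pos: [600.4, 155.7, 227.5]
ee_rot: [0.699, 0.104, 0.7, -0.104]
force: [-2.1, -5.2, 2.0]
grip_width: 0.2
theta 0.008 r 155.5 F [-2.1 -5.2  2. ] z 227.5 t 38.43 grip 0.2
0.01 lin [0.005, 0.002, 0.001] rot [0.0, -0.0, 0.001]
0.06 lin [0.005, 0.002, 0.027] rot [-0.1, -0.0, 0.001]
0.12 lin [0.005, 0.005, 0.058] rot [-0.22, -0.001, 0.001]
0.18 lin [0.005, 0.009, 0.088] rot [-0.34, -0.001, 0.001]
0.24 lin [0.005, 0.015, 0.119] rot [-0.46, -0.001, 0.001]
0.3 lin [0.005, 0.023, 0.149] rot [-0.58, -0.001, 0.001]
0.36 lin [0.005, 0.033, 0.178] rot [-0.7, -0.001, 0.001]
0.42 lin [0.005, 0.044, 0.207] rot [-0.82, -0.001, 0.001]
0.46 lin [0.005, 0.053, 0.226] rot [-0.9, -0.001, 0.001]
0.485 lin [0.005, 0.059, 0.237] rot [-0.95, -0.001, 0.001]
  valve 85 [127.6 225.4] [517. 351.] top 160.2
  valve 89 [126.2 256.9] [417. 356.] top 159.8
  rib top z 134.5 77 rise 9.5
  red z 86.7 28 [564. 417.  95.]
  brass z 139.0 53
```

```bash
python3 -m jog '[{"linear":[0,0.002,0.027],"rotation":[-0.1,0,0],"grip":12},{"linear":[0,0.005,0.058],"rotation":[-0.22,0,0],"grip":12},{"linear":[0,0.009,0.088],"rotation":[-0.34,0,0],"grip":12},{"linear":[0,0.015,0.119],"rotation":[-0.46,0,0],"grip":12},{"linear":[0,0.023,0.149],"rotation":[-0.58,0,0],"grip":12},{"linear":[0,0.033,0.178],"rotation":[-0.7,0,0],"grip":12},{"linear":[0,0.044,0.207],"rotation":[-0.82,0,0],"grip":12},{"linear":[0,0.055,0.229],"rotation":[-0.92,0,0],"grip":12},{"linear":[0,0.059,0.237],"rotation":[-0.95,0,0],"grip":12},{"linear":[0,0.059,0.237],"rotation":[-0.95,0,0],"grip":12},{"linear":[0,0.055,0.229],"rotation":[-0.92,0,0],"grip":12},{"linear":[0,0.044,0.207],"rotation":[-0.82,0,0],"grip":12},{"linear":[0,0.033,0.178],"rotation":[-0.7,0,0],"grip":12},{"linear":[0,0.023,0.149],"rotation":[-0.58,0,0],"grip":12},{"linear":[0,0.015,0.119],"rotation":[-0.46,0,0],"grip":12},{"linear":[0,0.009,0.088],"rotation":[-0.34,0,0],"grip":12},{"linear":[0,0.005,0.058],"rotation":[-0.22,0,0],"grip":12},{"linear":[0,0.002,0.027],"rotation":[-0.1,0,0],"grip":12},{"linear":[0,0.002,0.003],"rotation":[-0.01,0,0],"grip":12},{"linear":[0,0.002,0],"rotation":[0,0,0],"grip":12}]' 40
python3 -c "
from h import *
r=lev()
for t in(.01,.06,.12,.24,.42,.485): r(t)
lift('i3')"
```

```text
time_s: 40.25
eef_pos: [600.4, 155.7, 227.6]
ee_rot: [0.699, 0.104, 0.7, -0.105]
force: [0.4, -6.6, 0.4]
grip_width: 0.2
theta 0.008 r 155.5 F [ 0.4 -6.6  0.4] z 227.6 t 40.25 grip 0.2
0.01 lin [0.005, 0.002, 0.001] rot [-0.0, -0.001, 0.004]
0.06 lin [0.005, 0.002, 0.027] rot [-0.1, -0.001, 0.004]
0.12 lin [0.005, 0.005, 0.058] rot [-0.22, -0.001, 0.004]
0.24 lin [0.005, 0.015, 0.119] rot [-0.46, -0.002, 0.004]
0.42 lin [0.005, 0.044, 0.207] rot [-0.82, -0.002, 0.004]
0.485 lin [0.005, 0.059, 0.237] rot [-0.95, -0.002, 0.004]
  valve 91 [126.5 225.5] [517. 352.] top 168.3
  valve 96 [125.  257.1] [417. 358.] top 168.0
  rib top z 142.2 79 rise 17.2
  red z 93.9 25 [568. 419.  95.]
  brass z 139.3 53
```

Each cycle gives 8 mm, with the second tooth done. I do four more, measuring between.

```bash
python3 -m jog '[{"linear":[0,0.002,0.027],"rotation":[-0.1,0,0],"grip":12},{"linear":[0,0.005,0.058],"rotation":[-0.22,0,0],"grip":12},{"linear":[0,0.009,0.088],"rotation":[-0.34,0,0],"grip":12},{"linear":[0,0.015,0.119],"rotation":[-0.46,0,0],"grip":12},{"linear":[0,0.023,0.149],"rotation":[-0.58,0,0],"grip":12},{"linear":[0,0.033,0.178],"rotation":[-0.7,0,0],"grip":12},{"linear":[0,0.044,0.207],"rotation":[-0.82,0,0],"grip":12},{"linear":[0,0.055,0.229],"rotation":[-0.92,0,0],"grip":12},{"linear":[0,0.059,0.237],"rotation":[-0.95,0,0],"grip":12},{"linear":[0,0.059,0.237],"rotation":[-0.95,0,0],"grip":12},{"linear":[0,0.055,0.229],"rotation":[-0.92,0,0],"grip":12},{"linear":[0,0.044,0.207],"rotation":[-0.82,0,0],"grip":12},{"linear":[0,0.033,0.178],"rotation":[-0.7,0,0],"grip":12},{"linear":[0,0.023,0.149],"rotation":[-0.58,0,0],"grip":12},{"linear":[0,0.015,0.119],"rotation":[-0.46,0,0],"grip":12},{"linear":[0,0.009,0.088],"rotation":[-0.34,0,0],"grip":12},{"linear":[0,0.005,0.058],"rotation":[-0.22,0,0],"grip":12},{"linear":[0,0.002,0.027],"rotation":[-0.1,0,0],"grip":12},{"linear":[0,0.002,0.003],"rotation":[-0.01,0,0],"grip":12},{"linear":[0,0.002,0],"rotation":[0,0,0],"grip":12}]' 40
python3 -c "
from h import *
r=lev()
for t in(.01,.06,.24,.485): r(t)
lift('i4')"
```

```text
time_s: 42.07
eef_pos: [600.5, 155.6, 227.6]
ee_rot: [0.699, 0.103, 0.7, -0.105]
force: [-0.4, -7.5, 0.3]
grip_width: 0.199
theta 0.009 r 155.5 F [-0.4 -7.5  0.3] z 227.6 t 42.07 grip 0.199
0.01 lin [0.005, 0.002, 0.001] rot [0.002, -0.003, 0.007]
0.06 lin [0.005, 0.002, 0.026] rot [-0.098, -0.003, 0.007]
0.24 lin [0.005, 0.015, 0.118] rot [-0.458, -0.003, 0.007]
0.485 lin [0.005, 0.059, 0.237] rot [-0.948, -0.004, 0.007]
  valve 87 [125.9 225.5] [516. 352.] top 175.6
  valve 101 [124.3 257.1] [417. 358.] top 176.1
  rib top z 149.5 79 rise 24.5
  red z 102.2 30 [565. 417. 106.]
  brass z 138.6 53
```

```bash
python3 -m jog '[{"linear":[0,0.002,0.027],"rotation":[-0.1,0,0],"grip":12},{"linear":[0,0.005,0.058],"rotation":[-0.22,0,0],"grip":12},{"linear":[0,0.009,0.088],"rotation":[-0.34,0,0],"grip":12},{"linear":[0,0.015,0.119],"rotation":[-0.46,0,0],"grip":12},{"linear":[0,0.023,0.149],"rotation":[-0.58,0,0],"grip":12},{"linear":[0,0.033,0.178],"rotation":[-0.7,0,0],"grip":12},{"linear":[0,0.044,0.207],"rotation":[-0.82,0,0],"grip":12},{"linear":[0,0.055,0.229],"rotation":[-0.92,0,0.004],"grip":12},{"linear":[0,0.059,0.237],"rotation":[-0.95,0,0.004],"grip":12},{"linear":[0,0.059,0.237],"rotation":[-0.95,0,0.004],"grip":12},{"linear":[0,0.055,0.229],"rotation":[-0.92,0,0.004],"grip":12},{"linear":[0,0.044,0.207],"rotation":[-0.82,0,0.004],"grip":12},{"linear":[0,0.033,0.178],"rotation":[-0.7,0,0.004],"grip":12},{"linear":[0,0.023,0.149],"rotation":[-0.58,0,0.004],"grip":12},{"linear":[0,0.015,0.119],"rotation":[-0.46,0,0.004],"grip":12},{"linear":[0,0.009,0.088],"rotation":[-0.34,0,0.004],"grip":12},{"linear":[0,0.005,0.058],"rotation":[-0.22,0,0.004],"grip":12},{"linear":[0,0.002,0.027],"rotation":[-0.1,0,0.004],"grip":12},{"linear":[0,0.002,0.003],"rotation":[-0.01,0,0.004],"grip":12},{"linear":[0,0.002,0],"rotation":[0,0,0.004],"grip":12}]' 40
python3 -c "
from h import *
r=lev()
for t in(.01,.06,.24,.485): r(t)
lift('i5')"
```

```text
time_s: 43.88
eef_pos: [600.5, 155.6, 227.5]
ee_rot: [0.699, 0.103, 0.7, -0.105]
force: [-0.3, -6.8, -0.2]
grip_width: 0.201
theta 0.009 r 155.5 F [-0.3 -6.8 -0.2] z 227.5 t 43.88 grip 0.201
0.01 lin [0.005, 0.002, 0.0] rot [0.003, -0.004, 0.006]
0.06 lin [0.005, 0.002, 0.026] rot [-0.097, -0.004, 0.006]
0.24 lin [0.005, 0.015, 0.118] rot [-0.457, -0.005, 0.006]
0.485 lin [0.004, 0.058, 0.237] rot [-0.947, -0.006, 0.005]
  valve 89 [125.1 225.3] [517. 352.] top 183.8
  valve 98 [123.6 257.1] [418. 358.] top 183.8
  rib top z 157.7 83 rise 32.7
  red z 111.3 31 [566. 417. 120.]
  brass z 138.6 55
```

Four teeth done (about 32.7 mm). Now the fifth.

```bash
python3 -m jog '[{"linear":[0,0.002,0.027],"rotation":[-0.1,0,0],"grip":12},{"linear":[0,0.005,0.058],"rotation":[-0.22,0,0],"grip":12},{"linear":[0,0.009,0.088],"rotation":[-0.34,0,0],"grip":12},{"linear":[0,0.015,0.119],"rotation":[-0.46,0,0],"grip":12},{"linear":[0,0.023,0.149],"rotation":[-0.58,0,0],"grip":12},{"linear":[0,0.033,0.178],"rotation":[-0.7,0,0],"grip":12},{"linear":[0,0.044,0.207],"rotation":[-0.82,0,0],"grip":12},{"linear":[0,0.055,0.229],"rotation":[-0.92,0,0.004],"grip":12},{"linear":[0,0.059,0.237],"rotation":[-0.95,0,0.004],"grip":12},{"linear":[0,0.059,0.237],"rotation":[-0.95,0,0.004],"grip":12},{"linear":[0,0.055,0.229],"rotation":[-0.92,0,0.004],"grip":12},{"linear":[0,0.044,0.207],"rotation":[-0.82,0,0.004],"grip":12},{"linear":[0,0.033,0.178],"rotation":[-0.7,0,0.004],"grip":12},{"linear":[0,0.023,0.149],"rotation":[-0.58,0,0.004],"grip":12},{"linear":[0,0.015,0.119],"rotation":[-0.46,0,0.004],"grip":12},{"linear":[0,0.009,0.088],"rotation":[-0.34,0,0.004],"grip":12},{"linear":[0,0.005,0.058],"rotation":[-0.22,0,0.004],"grip":12},{"linear":[0,0.002,0.027],"rotation":[-0.1,0,0.004],"grip":12},{"linear":[0,0.002,0.003],"rotation":[-0.01,0,0.004],"grip":12},{"linear":[0,0.002,0],"rotation":[0,0,0.004],"grip":12}]' 40
python3 -c "
from h import *
r=lev()
for t in(.01,.06,.24,.485): r(t)
lift('i6')"
```

```text
time_s: 45.7
eef_pos: [600.7, 155.6, 227.6]
ee_rot: [0.698, 0.103, 0.701, -0.104]
force: [0.1, -6.8, -0.8]
grip_width: 0.195
theta 0.01 r 155.5 F [ 0.1 -6.8 -0.8] z 227.6 t 45.7 grip 0.195
0.01 lin [0.005, 0.002, 0.0] rot [0.005, -0.005, 0.005]
0.06 lin [0.005, 0.002, 0.026] rot [-0.095, -0.006, 0.005]
0.24 lin [0.005, 0.015, 0.118] rot [-0.455, -0.006, 0.004]
0.485 lin [0.004, 0.058, 0.236] rot [-0.945, -0.007, 0.004]
  valve 91 [124.5 225.4] [517. 352.] top 192.3
  valve 102 [122.7 257.5] [417. 359.] top 191.5
  valve 16 [146.2 258.6] [412. 283.] top 193.0
  rib top z 165.9 85 rise 40.9
  red z 119.4 33 [567. 415. 131.]
  brass z 139.2 54
```

```bash
python3 -m jog '[{"linear":[0,0.002,0.027],"rotation":[-0.1,0,0],"grip":12},{"linear":[0,0.005,0.058],"rotation":[-0.22,0,0],"grip":12},{"linear":[0,0.009,0.088],"rotation":[-0.34,0,0],"grip":12},{"linear":[0,0.015,0.119],"rotation":[-0.46,0,0],"grip":12},{"linear":[0,0.023,0.149],"rotation":[-0.58,0,0],"grip":12},{"linear":[0,0.033,0.178],"rotation":[-0.7,0,0],"grip":12},{"linear":[0,0.044,0.207],"rotation":[-0.82,0,0],"grip":12},{"linear":[0,0.055,0.229],"rotation":[-0.92,0,0.004],"grip":12},{"linear":[0,0.059,0.237],"rotation":[-0.95,0,0.004],"grip":12},{"linear":[0,0.059,0.237],"rotation":[-0.95,0,0.004],"grip":12},{"linear":[0,0.055,0.229],"rotation":[-0.92,0,0.004],"grip":12},{"linear":[0,0.044,0.207],"rotation":[-0.82,0,0.004],"grip":12},{"linear":[0,0.033,0.178],"rotation":[-0.7,0,0.004],"grip":12},{"linear":[0,0.023,0.149],"rotation":[-0.58,0,0.004],"grip":12},{"linear":[0,0.015,0.119],"rotation":[-0.46,0,0.004],"grip":12},{"linear":[0,0.009,0.088],"rotation":[-0.34,0,0.004],"grip":12},{"linear":[0,0.005,0.058],"rotation":[-0.22,0,0.004],"grip":12},{"linear":[0,0.002,0.027],"rotation":[-0.1,0,0.004],"grip":12},{"linear":[0,0.002,0.003],"rotation":[-0.01,0,0.004],"grip":12},{"linear":[0,0.002,0],"rotation":[0,0,0.004],"grip":12}]' 40
python3 - <<'E'
from h import *
r=lev()
for t in(.01,.06,.24,.485): r(t)
lift('i7')
q,e=snap('side','i7s');snap('top','i7t')
cv2.imwrite('pics/i7z.png',cv2.resize(q[95:195,105:225],None,fx=6,fy=6,interpolation=cv2.INTER_CUBIC)[...,::-1])
E
```

```text
time_s: 47.52
eef_pos: [600.8, 155.6, 227.6]
ee_rot: [0.698, 0.102, 0.701, -0.103]
force: [-0.4, -6.1, -0.4]
grip_width: 0.198
theta 0.011 r 155.4 F [-0.4 -6.1 -0.4] z 227.6 t 47.52 grip 0.198
0.01 lin [0.005, 0.001, -0.0] rot [0.007, -0.007, 0.004]
0.06 lin [0.005, 0.002, 0.025] rot [-0.093, -0.007, 0.004]
0.24 lin [0.005, 0.015, 0.117] rot [-0.453, -0.007, 0.003]
0.485 lin [0.004, 0.058, 0.236] rot [-0.943, -0.007, 0.002]
  valve 88 [123.5 225.3] [517. 352.] top 199.7
  valve 104 [121.9 257.7] [417. 359.] top 199.9
  valve 17 [146.1 259.2] [411. 281.] top 201.2
  rib top z 174.2 88 rise 49.2
  red z 127.7 33 [564. 416. 134.]
  brass z 139.4 59
```

View pics/i7z.png

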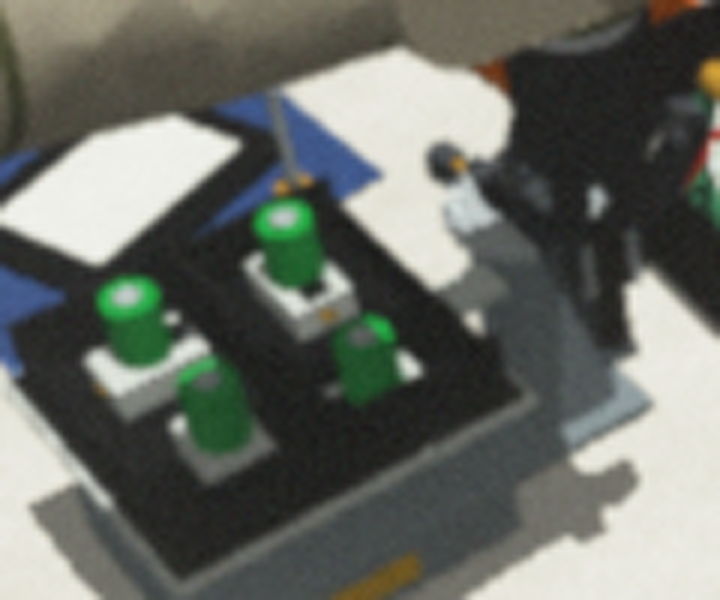

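All four valves are upright in the raised tray. The pointer is at about 124–125 mm and the collar middle at about 132 mm, so I do one more tooth.

```bash
python3 -m jog '[{"linear":[0,0.002,0.027],"rotation":[-0.1,0,0],"grip":12},{"linear":[0,0.005,0.058],"rotation":[-0.22,0,0],"grip":12},{"linear":[0,0.009,0.088],"rotation":[-0.34,0,0],"grip":12},{"linear":[0,0.015,0.119],"rotation":[-0.46,0,0],"grip":12},{"linear":[0,0.023,0.149],"rotation":[-0.58,0,0],"grip":12},{"linear":[0,0.033,0.178],"rotation":[-0.7,0,0],"grip":12},{"linear":[0,0.044,0.207],"rotation":[-0.82,0,0],"grip":12},{"linear":[0,0.055,0.229],"rotation":[-0.92,-0.006,0.003],"grip":12},{"linear":[0,0.059,0.237],"rotation":[-0.95,-0.006,0.003],"grip":12},{"linear":[0,0.059,0.237],"rotation":[-0.95,-0.006,0.003],"grip":12},{"linear":[0,0.055,0.229],"rotation":[-0.92,-0.006,0.003],"grip":12},{"linear":[0,0.044,0.207],"rotation":[-0.82,-0.006,0.003],"grip":12},{"linear":[0,0.033,0.178],"rotation":[-0.7,-0.006,0.003],"grip":12},{"linear":[0,0.023,0.149],"rotation":[-0.58,-0.006,0.003],"grip":12},{"linear":[0,0.015,0.119],"rotation":[-0.46,-0.006,0.003],"grip":12},{"linear":[0,0.009,0.088],"rotation":[-0.34,-0.006,0.003],"grip":12},{"linear":[0,0.005,0.058],"rotation":[-0.22,-0.006,0.003],"grip":12},{"linear":[0,0.002,0.027],"rotation":[-0.1,-0.006,0.003],"grip":12},{"linear":[0,0.002,0.01],"rotation":[-0.03,-0.006,0.003],"grip":12},{"linear":[0,0.002,0.01],"rotation":[-0.03,-0.006,0.003],"grip":12}]' 40
python3 - <<'E'
from h import *
r=lev()
lift('i8')
E
python3 -m jog '[{"linear":[0,0,0],"rotation":[0,0,0],"grip":50},{"linear":[0,0,0],"rotation":[0,0,0],"grip":50},{"linear":[0,0,0],"rotation":[0,0,0],"grip":50},{"linear":[0,0,0],"rotation":[0,0,0],"grip":50},{"linear":[-0.06,0,0],"rotation":[0,0,0],"grip":50},{"linear":[-0.16,0,0],"rotation":[0,0,0],"grip":50},{"linear":[-0.26,0,0],"rotation":[0,0,0],"grip":50},{"linear":[-0.3,0,0],"rotation":[0,0,0],"grip":50},{"linear":[-0.33,0,0],"rotation":[0,0,0],"grip":50}]'; python3 -c "
from h import *
go((560,-120,320,-17))"
```

```text
time_s: 49.43
eef_pos: [603.6, 154.7, 227.6]
ee_rot: [0.7, 0.097, 0.701, -0.098]
force: [-3.1, -6.9, 2.1]
grip_width: 0.201
theta 0.03 r 155.5 F [-3.1 -6.9  2.1] z 227.6 t 49.43 grip 0.201
  valve 95 [122.8 225.5] [516. 352.] top 208.2
  valve 102 [121.2 257.9] [417. 358.] top 208.0
  valve 29 [145.9 258.9] [412. 281.] top 208.4
  rib top z 182.1 97 rise 57.1
  red z 134.4 32 [565. 420. 130.]
  brass z 138.9 56
time_s: 50.33
eef_pos: [604.6, 155.0, 328.6]
ee_rot: [0.701, 0.096, 0.7, -0.097]
force: [-0.2, -0.4, -1.2]
grip_width: 0.583
t 50.33 pos [604.6 155.  328.6] jawyaw -15.7 q6 0.34 tilt 0.03 F [-0.2 -0.4 -1.2] grip 0.583
(560, -120, 320, -17) lin [0.029, -0.923, 0.104] rot [0.047, 0.001, 0.001] mm 279.0
```

```bash
python3 -m jog '[{"linear":[0,-0.1,0.01],"rotation":[0,0,0],"grip":50},{"linear":[0,-0.22,0.02],"rotation":[0,0,0],"grip":50},{"linear":[0,-0.34,0.04],"rotation":[0,0,0],"grip":50},{"linear":[0,-0.46,0.05],"rotation":[0,0,0],"grip":50},{"linear":[0,-0.58,0.06],"rotation":[0,0,0],"grip":50},{"linear":[0,-0.7,0.08],"rotation":[0,0,0],"grip":50},{"linear":[0,-0.82,0.1],"rotation":[0,0,0],"grip":50},{"linear":[0,-0.92,0.1],"rotation":[0,0,0],"grip":50},{"linear":[0,-0.92,0.1],"rotation":[0,0,0],"grip":50},{"linear":[0,-0.92,0.1],"rotation":[0,0,0],"grip":50},{"linear":[0,-0.92,0.1],"rotation":[0,0,0],"grip":50},{"linear":[0,-0.92,0.1],"rotation":[0,0,0],"grip":50}]'
python3 - <<'E'
from h import *
go((560,-120,320,-17));lift('j1')
p,d=snap('top','j1t');q,e=snap('side','j1s')
p,d=ld('j1');P=pts('top',d);z=P[...,2]
h=cv2.cvtColor(p,cv2.COLOR_RGB2HSV);H=h[...,0].astype(int)
m=np.zeros(d.shape,bool);m[200:220,92:110]=1;b=m&(h[...,1]>90)&(H>8)&(H<28);print('collar top face z',np.percentile(z[b],[25,50,75]))
m[:]=0;m[200:222,100:120]=1;r=m&(h[...,1]>110)&((H<8)|(H>172));v,u=np.where(r);print('red',len(u),u.mean(),v.mean(),np.percentile(z[r],[10,25,50,75,90]).round(1))
m[:]=0;m[195:290,95:190]=1
t=m&(z>174)&(z<190);
R=cv2.minAreaRect(P[t][:,:2].astype(np.float32));print('tray',t.sum(),R)
m[:]=0;m[195:285,305:395]=1;t=m&(z>80)&(z<100);print('pile',cv2.minAreaRect(P[t][:,:2].astype(np.float32)))
E
```

```text
time_s: 51.33
eef_pos: [559.2, -117.7, 328.5]
ee_rot: [0.701, 0.096, 0.701, -0.096]
force: [-0.5, -0.2, -0.0]
grip_width: 0.585
t 51.33 pos [ 559.2 -117.7  328.5] jawyaw -15.6 q6 -0.14 tilt 0.0 F [-0.5 -0.2 -0. ] grip 0.585
(560, -120, 320, -17) lin [0.028, -0.007, 0.005] rot [0.05, 0.0, 0.0] mm 9.0
  valve 96 [122.7 225.4] [517. 353.] top 208.2
  valve 96 [159.1 232.2] [492. 241.] top 207.9
  valve 106 [121.1 257.7] [417. 359.] top 208.7
  valve 93 [150.3 258.8] [412. 268.] top 207.7
  rib top z 181.7 146 rise 56.7
  red z 134.9 25 [567. 417. 140.]
  brass z 139.2 57
collar top face z [135.87334207 138.45809789 140.7450729 ]
red 24 107.75 210.45833333333334 [132.6 133.8 134.9 137.  148.9]
tray 540 ((471.54595947265625, 279.7474060058594), (250.7355194091797, 294.4582824707031), 8.390483856201172)
pile ((451.22564697265625, -367.57403564453125), (191.13714599609375, 205.2179412841797), 80.17774200439453)
```

View pics/j1t.png

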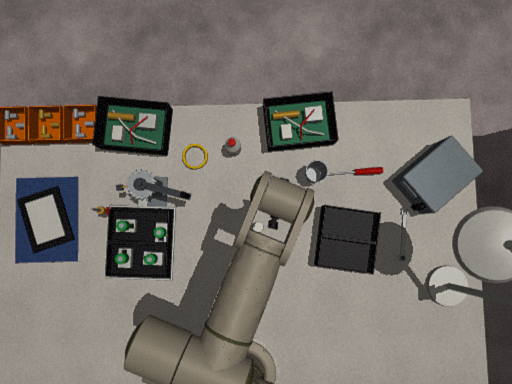

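View pics/j1s.png

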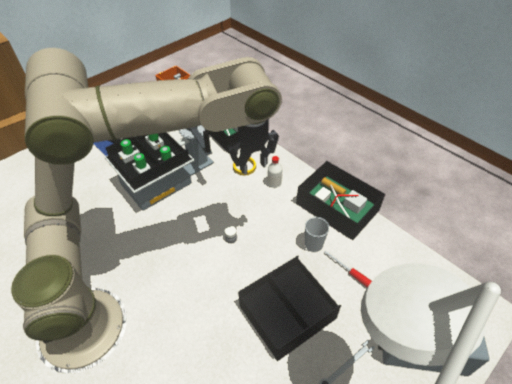

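The top view shows four upright valves in the tray at (123,226), (159,232), (122,258) and (150,259). The pile and the bystanders haven't moved, and the arm is clear. The pointer is at about 132 mm and the collar middle at about 131–132 mm.

```bash
python3 -c "
from rig import *
print(finish_job())"
```

```text
the job is handed in; nothing more can be done
None
```

The valve kit is made up on the lift and handed in at about 52 s of the 210 s. The system gives no verdict, so the results below are from my own camera checks.

- **Tray:** I set the top tray down in the middle of the platform, released at about (462, 316) mm. In the last pictures it still looks square on the platform. My final rectangle fit of the tray was spoiled by the ratchet wheel in the mask, so I judged its position from the picture and from the unchanged valve positions.
- **Valves:** Four green valves were on the bench. All four stand upright in the tray with level tops, 208 mm above the table. One moved about 2 cm inside the tray after I had placed it, probably the announced knock. It stayed upright and inside, so I left it.
- **Lift:** I pumped the lever seven teeth and the platform rose about 56–57 mm. The pointer is at about 132 mm and the collar middle at about 131–132 mm, well within the 7 mm allowed. I then let go and moved the arm clear.
- **Other objects:** The other two trays measured within about 2 mm of their start. The other objects on the bench look unmoved in the last pictures, though the wrench was not checked closely.

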